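# Gauge the vial adapters, pull the tight one, load the vial

## Task

Before the blue-capped sample vial is loaded, check both vial adapters in the rack with the green-ringed GO plug gauge, the one at the rack's handle end first: lower it into the bore until its collar sits down or it stops with a light push, and never force it. Then stand the gauge back in its seat, set the adapter that stopped it upright on the floor of the red tray, and stand the vial gently right down in the other adapter, which stays in its pocket. Drop nothing and leave everything else alone.

Things in the scene. Friction and masses are not known exactly. Their poses are not given: they have to be found in the camera images.
- gauge: GO plug gauge with green rings, 0.16 kg, 104 mm tall, upright in the stand. From the bottom: steel plug 22 mm in diameter, 36 mm long, with a 1 mm lead chamfer; collar 31 mm in diameter, 6 mm thick; round knurled handle 18 mm in diameter, 62 mm long (42 to 104 mm above the origin). Origin: centre of the plug's lower end; z up along the handle.
- gauge_collar (a point): Underside of the gauge's collar, 36 mm above the plug's lower end. In a good bore the gauge goes in 36 mm, until the collar sits on the adapter. In a tight bore it enters freely but stops dead about 20 mm down. All is rigid: the force jumps within a millimetre of the stop. A push of a few newtons is enough; 40 N spoils the bore, as does a fast bump.
- stand: Blue gauge stand, a fixed block 150 (x) x 70 (y) x 46 mm high. Origin: centre of its underside. Two round seats of 26 mm, 40 mm deep: green-ringed at x = -38 mm for the GO gauge, red-ringed at x = +38 mm for the NO-GO gauge. A gauge stands in its seat with its collar resting on the stand's top, the GO gauge's lower end then 10 mm above the table.
- stand_seat (a point): Centre of the mouth of the GO gauge's seat (green ring), on the stand's top face, 46 mm above the table.
- rack: Grey adapter rack, fixed, 76 (x) x 176 (y) x 20 mm high. Origin: centre of its underside. Two square pockets of 46 mm, 12 mm deep (floor 8 mm above the table), in a row at y = +40 and -40 mm. A blue pull handle, a low loop 11 mm above the table, stands out to 33 mm beyond the +y end.
- rack_handle (a point): Middle of the rack's blue pull handle, 116 mm from the rack's centre along the rack's +y: it marks the end of the row to begin from.
- adapter_a: Aluminium vial adapter block, 44 x 44 x 50 mm tall, about 0.19 kg, standing in a rack pocket with its top 58 mm above the table. Origin: centre of its underside; z up, x and y along its sides. A 23.5 mm round bore, 45 mm deep, runs down its middle from the top. Of the two adapters one is good, one tight; they look alike, and their places change from run to run.
- adapter_b: Aluminium vial adapter block, 44 x 44 x 50 mm tall, about 0.19 kg, standing in a rack pocket with its top 58 mm above the table. Origin: centre of its underside; z up, x and y along its sides. A 23.5 mm round bore, 45 mm deep, runs down its middle from the top. Of the two adapters one is good, one tight; they look alike, and their places change from run to run.
- sample_vial: Blue-capped glass sample vial, about 0.03 kg, standing on the table: body 22.4 mm in diameter and 57 mm tall, shoulder, then a cap 22 mm in diameter from 63 to 78 mm. Origin: centre of its underside; z up. Stood in a good bore its foot rests on the bore's floor, 5 mm above the adapter's underside, and its top 33 mm stand out. A tight bore stops it at 20 mm; 30 N may crack it.
- reject_tray: Red open tray, fixed, 150 x 150 mm outside, walls 4 mm thick and 26 mm high, floor 4 mm thick. Origin: centre of its underside.
- nogo_gauge: NO-GO gauge with red rings, standing in the stand's other seat; plug 24 mm in diameter and 16 mm long, collar and handle as on the GO gauge, its top 114 mm above the table. Not needed: leave it. Origin: centre of its lower end.
- vial_1: Grey-capped glass vial, of the sample vial's shape and size, standing on the table. Bystander. Origin: centre of its underside.
- vial_2: Capped glass vial like vial_1. Bystander.
- amber_bottle: Amber bottle with a blue cap, 86 mm in diameter, 180 mm tall. Bystander. Origin: centre of its underside.
- clear_bottle: Clear bottle with a blue cap, 86 mm in diameter, 180 mm tall. Bystander. Origin: centre of its underside.
- spanner: Small steel spanner, 130 mm long, lying on the table. Bystander.
- vial_box: Carton of vials, 94 x 134 x 50 mm, on the table. Bystander. Origin: centre of its underside.
There are look-alikes about, which are no part of the job. Leave any purple or yellow look-alike of the sample_vial alone. Leave any purple look-alike of the gauge alone.

How it is judged (in metres and radians):
On the way, in this order (a step that is already met when the one before it is completed fails the run):
1. with both adapters in the rack, the gauge has been lowered into the adapter at the handle end, down to its collar (within 2.5 mm) or resting with over 1.5 N where it stops, about 20 mm down (z of each of adapter_a, adapter_b in the frame of rack below 0.013 m and horizontal distance between each of adapter_a, adapter_b and rack below 0.055 m and ((horizontal distance between gauge and adapter_a below 0.004 m and (z of gauge in the frame of adapter_a below 0.0165 m or (z of gauge in the frame of adapter_a between 0.026 and 0.033 m and contact force between gauge and adapter_a above 1.5 N)) and y of adapter_a in the frame of rack above 0 m) or (horizontal distance between gauge and adapter_b below 0.004 m and (z of gauge in the frame of adapter_b below 0.0165 m or (z of gauge in the frame of adapter_b between 0.026 and 0.033 m and contact force between gauge and adapter_b above 1.5 N)) and y of adapter_b in the frame of rack above 0 m))), for 0.06 s.
2. then likewise into the other adapter (z of each of adapter_a, adapter_b in the frame of rack below 0.013 m and horizontal distance between each of adapter_a, adapter_b and rack below 0.055 m and ((horizontal distance between gauge and adapter_a below 0.004 m and (z of gauge in the frame of adapter_a below 0.0165 m or (z of gauge in the frame of adapter_a between 0.026 and 0.033 m and contact force between gauge and adapter_a above 1.5 N)) and y of adapter_a in the frame of rack below 0 m) or (horizontal distance between gauge and adapter_b below 0.004 m and (z of gauge in the frame of adapter_b below 0.0165 m or (z of gauge in the frame of adapter_b between 0.026 and 0.033 m and contact force between gauge and adapter_b above 1.5 N)) and y of adapter_b in the frame of rack below 0 m))), for 0.06 s.
At the end, for the whole second after the job is handed in: Gauge in its green-ringed seat (5 mm of its axis, collar within 3.5 mm, upright); one adapter upright on the red tray's floor (within 4 mm, 4.5 degrees); the other still in its pocket (moved under 6 mm), the sample vial standing in it, foot within 3 mm of the bore's floor; all at rest (horizontal distance between gauge and stand_seat below 0.005 m and height (world z) of gauge below 0.0135 m and angle between gauge's own z axis and vertical below 0.08 rad and linear speed of each of gauge, sample_vial, adapter_a, adapter_b below 0.02 m/s and ((x of adapter_a in the frame of reject_tray between -0.071 and 0.071 m and y of adapter_a in the frame of reject_tray between -0.071 and 0.071 m and z of adapter_a in the frame of reject_tray below 0.008 m and angle between adapter_a's own z axis and vertical below 0.08 rad and z of adapter_b in the frame of rack below 0.011 m and distance of adapter_b from where it was at the start of the episode below 0.006 m and angle between adapter_b's own z axis and vertical below 0.06 rad and z of sample_vial in the frame of adapter_b below 0.008 m and horizontal distance between sample_vial and adapter_b below 0.004 m) or (x of adapter_b in the frame of reject_tray between -0.071 and 0.071 m and y of adapter_b in the frame of reject_tray between -0.071 and 0.071 m and z of adapter_b in the frame of reject_tray below 0.008 m and angle between adapter_b's own z axis and vertical below 0.08 rad and z of adapter_a in the frame of rack below 0.011 m and distance of adapter_a from where it was at the start of the episode below 0.006 m and angle between adapter_a's own z axis and vertical below 0.06 rad and z of sample_vial in the frame of adapter_a below 0.008 m and horizontal distance between sample_vial and adapter_a below 0.004 m))); the robot touches nothing.
It fails at once if the gauge is forced: more than 40 N between it and an adapter (contact force between gauge and adapter_a above 40 N or contact force between gauge and adapter_b above 40 N).
It fails at once if the glass vial is forced: more than 30 N between it and an adapter (contact force between sample_vial and adapter_a above 30 N or contact force between sample_vial and adapter_b above 30 N).
It fails at once if the gauge, an adapter or the sample vial is dropped (moves faster than 0.5 m/s with no finger on it) ((linear speed of gauge above 0.5 m/s and contact force between the fingers and gauge below 0.01 N) or (linear speed of sample_vial above 0.5 m/s and contact force between the fingers and sample_vial below 0.01 N) or (linear speed of adapter_a above 0.5 m/s and contact force between the fingers and adapter_a below 0.01 N) or (linear speed of adapter_b above 0.5 m/s and contact force between the fingers and adapter_b below 0.01 N)).
It fails at once if a bystander is disturbed: the red-ringed gauge moves more than 15 mm, or another vial, a bottle, the spanner or the carton more than 30 mm (distance of nogo_gauge from where it was at the start of the episode above 0.015 m or distance of any of vial_1, vial_2, amber_bottle, clear_bottle, spanner, vial_box from where it was at the start of the episode above 0.03 m).
It also fails if it takes over 72 s, if anything falls off the work surface, if the arm or the gripper's body presses on something with over 40 N, if the wrist force passes 120 N, or if a joint passes its speed limit or range.

## Robot

A 6-joint arm with a two-finger parallel gripper is mounted at the origin on the work surface. World frame = base frame: x ahead of the robot, y to its left, z up, the work surface at z = 0. Lengths are in mm, angles in rad, forces in N, time in s.
With the tool pointing down it reaches from about 350 to 950 mm from the base axis. Payload 17.4 kg.
Tool frame: the origin (TCP) lies midway between the tips of the shut fingers; the grasp point (between the pads) lies 19 mm behind it; y points along the fingers, x is the direction in which the jaws open and shut, and the axes are right-handed (so a half turn about y gives the same grasp; the last joint's range is limited). The gripper opens to 93 mm and grips with 3 to 60 N. Pads are 15 mm wide; open, the fingers measure 128 mm over their backs; the gripper's body (75 mm by 188 mm) begins 65 mm behind the grasp point.
Start: joints at [-1.243, 0.116, 1.442, -0, 1.584, -0.038], TCP at [241.436, -630.35, 218.646] pointing down, gripper open.
Joint ranges: [-2.83, 2.83], [-0.83, 2.19], [0.07, 2.5], [-1.14, 4.28], [0.01, 3], [-2.97, 2.97]. Speed limits (rad/s): [1.89, 1.89, 2.22, 3.14, 3.14, 3.14].

## Interface

Orientations are given as a unit quaternion [w, x, y, z].
In Python, from station import state, grab_frame, camera_params, sign_off gives the robot as it stands.
- The arm moves only by the tool jog_arm, never from a script. Its argument "plan" is a list that holds one entry, the list of rows, each a list of 6 numbers: the shift along the tool's x, y, z in cm, then the turn, a rotation vector about the tool's x, y, z in rad. In form: [[[dx, dy, dz, rx, ry, rz], ...]]. A call has 1 to 20 rows; each row is the pose to reach, as a shift and turn from the pose measured when the call began, along the tool's axes at that moment; what a row does not reach only later rows make up. A row lasts 1/12 s, in which the tool goes at most 41.7 mm and 7.16 degrees, less where a joint would pass 70% of its speed; a pose out of reach is approached as far as the arm can. A call with a gripper value outside its range is refused whole. "hand" is the opening, from -1 (shut) to 1 (fully open), set as the call begins (left out, the last holds). The fingers move at their own pace and stop on an object; "squeeze" is the grip in N (left out, the last holds). Time passes only in rows, so rows that repeat a pose let the fingers close. It gives the time, the measured TCP pose, the force and the opening at its end, in the units of the state.
- state(): the state, without advancing time (a new reading comes with each control period).
- grab_frame(name): name is "scene" or "top"; returns the picture (384x512x3 uint8, red, green, blue); there is no depth.
- camera_params(name): a dict with "mtx" (3x3 intrinsics, pixels), "world_to_cam" (4x4, takes a point from world to camera coordinates). Camera axes: x right, y down, z forward; pixel columns grow to the right and rows downward; lengths in mm; the calibration is good to about 2 mm. A picture is of the moment at which its call begins. camera_params takes no time and is no camera call.
- sign_off(): hands the job in, once; it reports no verdict.
The state is a dict: "t": time; "joint_positions": joint angles; "dq": joint speeds; "joint_torque": joint torques, N m; "tool_pos": TCP position; "eef_rot": TCP orientation; "contact_force": force on the tool from outside, world axes, zero at the start; "wrist_torque": the same for the moment, N m; "grip_width": finger opening in mm.
Only numpy, scipy, OpenCV 4.12 (cv2) and the standard library are available. Lean on these libraries where they do the work, as an engineer would, in place of code of your own. Each camera call takes 0.05 s, during which the arm holds its last target.

## Working session

There is one attempt and no reset: what is moved stays moved. The work goes in short steps, Python scripts to look and compute and a tool call to move; the robot and the scene stay as the last step left them, time stands still between calls to the robot, and variables do not carry over. Pictures are saved under pics/ and viewed, and the job is handed in when it is done.

Besides the shell and the picture viewer there is one more tool, called as name([rows], argument=value, ...), one row to a line, values as JSON. jog_arm: Moves the arm, as the interface text tells. Its arguments: {"type":"object","properties":{"plan":{"type":"array","items":{"type":"array","items":{"type":"array","items":{"type":"number"}}}},"hand":{"type":"number"},"squeeze":{"type":"number"}},"required":["plan"]}

```bash
ls; mkdir -p pics
python3 - <<'E'
from station import *
import cv2
print(state())
for n in ("scene","top"):
    f=grab_frame(n); cv2.imwrite(f"pics/{n}0.png",f[:,:,::-1]); p=camera_params(n); print(n,p)
E
```

```text
pics
{'t': 0.0, 'joint_positions': array([-1.24277145e+00,  1.16482752e-01,  1.44227320e+00, -1.58371110e-06,
        1.58399213e+00, -3.78373817e-02]), 'dq': array([ 0.00062848, -0.00025141, -0.00055109, -0.00050679, -0.00112448,
        0.00023302]), 'joint_torque': array([ 2.64940547e-05, -7.21263099e+01, -6.22605371e+01,  7.80578563e-02,
        2.37803324e-02, -7.68101154e-05]), 'tool_pos': array([ 241.38554499, -630.14262787,  217.90243119]), 'eef_rot': array([ 0.58285715, -0.58236993,  0.40102893, -0.40037309]), 'contact_force': array([-0.27814959,  0.65640849,  0.42925485]), 'wrist_torque': array([-0.0120718 , -0.02212623,  0.05033115]), 'grip_width': 92.68358001183059}
scene {'mtx': array([[491.05098001,   0.        , 259.66971289],
       [  0.        , 491.05098001, 193.04094719],
       [  0.        ,   0.        ,   1.        ]]), 'world_to_cam': array([[-7.55755851e-01,  6.54576476e-01, -1.90455175e-02,
         4.63859722e+02],
       [ 3.88468034e-01,  4.24721409e-01, -8.17743427e-01,
        -1.25297901e+02],
       [-5.27186571e-01, -6.25412954e-01, -5.75267726e-01,
         1.58569957e+03],
       [ 0.00000000e+00,  0.00000000e+00,  0.00000000e+00,
         1.00000000e+00]])}
top {'mtx': array([[418.18405202,   0.        , 254.79719355],
       [  0.        , 418.18405202, 189.866521  ],
       [  0.        ,   0.        ,   1.        ]]), 'world_to_cam': array([[ 2.67030106e-02, -9.99494533e-01,  1.72519143e-02,
        -7.79506229e+01],
       [-9.92371692e-01, -2.85826558e-02, -1.19922715e-01,
         5.42749879e+02],
       [ 1.20355203e-01, -1.39180139e-02, -9.92633323e-01,
         1.11620879e+03],
       [ 0.00000000e+00,  0.00000000e+00,  0.00000000e+00,
         1.00000000e+00]])}
```

View pics/scene0.png

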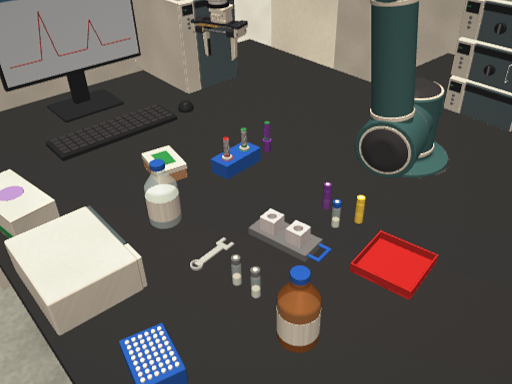

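View pics/top0.png

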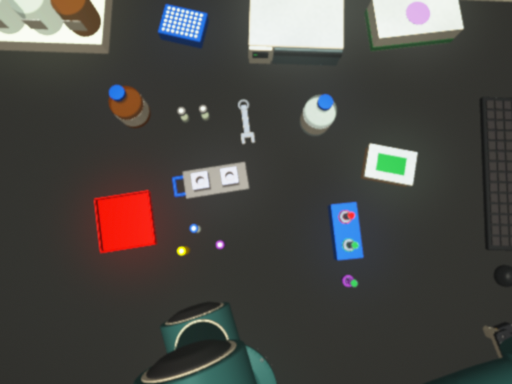

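Run:
```python
import cv2,numpy as np
t=cv2.imread("pics/top0.png");s=cv2.imread("pics/scene0.png")
def z(im,x0,y0,x1,y1,k,n): cv2.imwrite(n,cv2.resize(im[y0:y1,x0:x1],None,fx=k,fy=k,interpolation=cv2.INTER_CUBIC))
z(t,80,150,270,270,4,"pics/tz1.png"); z(t,320,190,400,300,5,"pics/tz2.png")
z(s,190,110,390,260,4,"pics/sz1.png")
```

```text
(no output)
```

View pics/tz1.png

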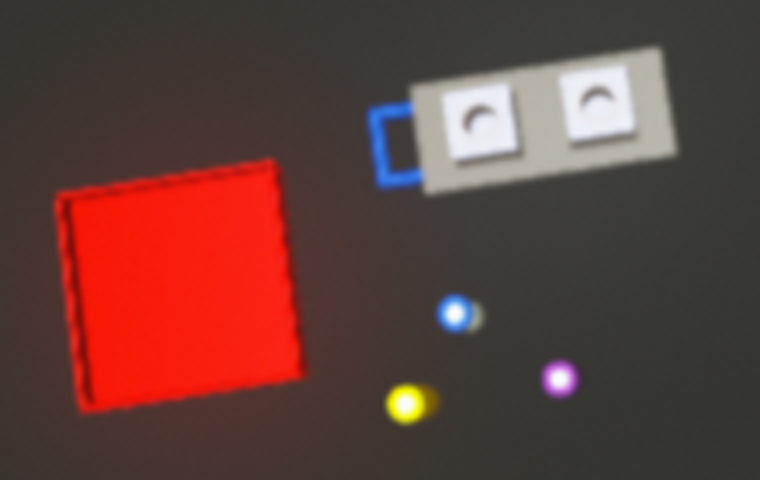

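View pics/tz2.png

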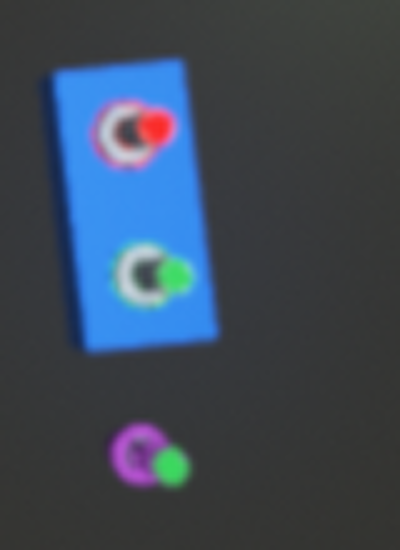

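View pics/sz1.png

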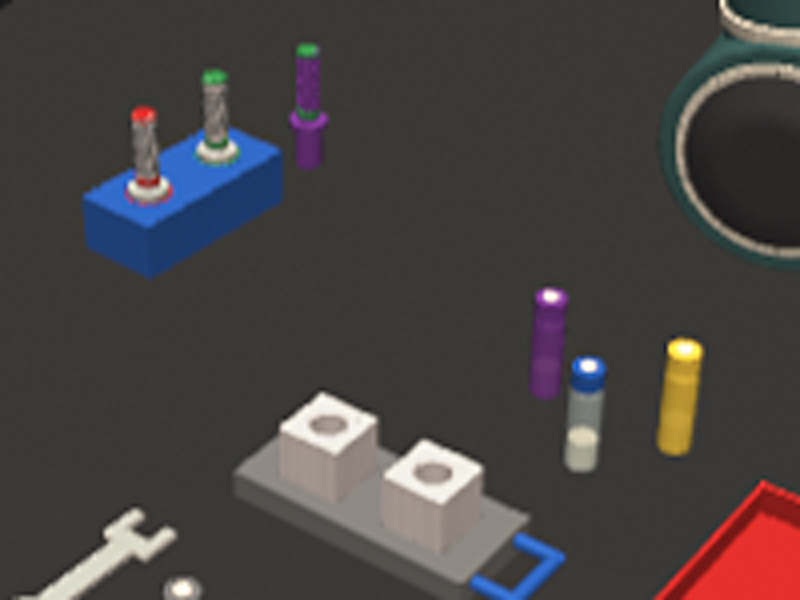

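```bash
cat > h.py <<'E'
import cv2,numpy as np
from station import *
P={n:camera_params(n) for n in("scene","top")}
def proj(n,X):
    X=np.atleast_2d(X).astype(float);T=P[n]["world_to_cam"];c=X@T[:3,:3].T+T[:3,3];u=c@P[n]["mtx"].T
    return u[:,:2]/u[:,2:]
def ray(n,uv):
    T=P[n]["world_to_cam"];R=T[:3,:3];d=R.T@np.linalg.solve(P[n]["mtx"],[uv[0],uv[1],1.]);return -R.T@T[:3,3],d/np.linalg.norm(d)
def plane(n,uv,z):
    o,d=ray(n,uv);return o+d*(z-o[2])/d[2]
def tri(uvs,uvt):
    (a,d),(b,e)=ray("scene",uvs),ray("top",uvt)
    k=np.linalg.lstsq(np.c_[d,-e],b-a,rcond=None)[0];p,q=a+k[0]*d,b+k[1]*e
    return (p+q)/2,np.linalg.norm(p-q)
def mask(im,lo,hi):
    return cv2.inRange(cv2.cvtColor(im,cv2.COLOR_BGR2HSV),lo,hi)
def blobs(m,box=None,mn=4):
    if box: k=np.zeros_like(m);x0,y0,x1,y1=box;k[y0:y1,x0:x1]=255;m=m&k
    n,l,s,c=cv2.connectedComponentsWithStats(m)
    return [(c[i].round(2),s[i].tolist()) for i in range(1,n) if s[i][4]>=mn]
def shot(n,tag):
    f=grab_frame(n)[:,:,::-1].copy();cv2.imwrite(f"pics/{n}{tag}.png",f);return f
def zoom(im,x0,y0,x1,y1,k,name): cv2.imwrite("pics/"+name,cv2.resize(im[y0:y1,x0:x1],None,fx=k,fy=k,interpolation=cv2.INTER_CUBIC))
E
python3 - <<'E'
from h import *
t=cv2.imread("pics/top0.png");s=cv2.imread("pics/scene0.png")
G=((45,120,60),(80,255,255)); W=((0,0,190),(179,40,255)); B=((100,120,60),(125,255,255))
print("green top",blobs(mask(t,*G),(320,190,400,300)),"\nscene",blobs(mask(s,*G),(210,110,290,170),2))
print("white top",blobs(mask(t,*W),(170,150,260,200),20),"\nscene",blobs(mask(s,(0,0,170),(179,60,255)),(245,190,330,260),20))
print("blue cap",blobs(mask(t,*B),(180,215,210,240)),"\nscene",blobs(mask(s,*B),(325,190,350,215)))
print("handle",blobs(mask(t,*B),(165,165,190,205)),"\nscene",blobs(mask(s,*B),(300,230,340,270)))
print("stand",blobs(mask(t,*B),(320,190,400,300),50)); 
R=mask(t,(0,150,80),(8,255,255))
c=max(cv2.findContours(R,0,1)[0],key=cv2.contourArea); print("tray",cv2.minAreaRect(c))
Rs=mask(s,(0,150,60),(8,255,255));c=max(cv2.findContours(Rs,0,1)[0],key=cv2.contourArea);print(cv2.approxPolyDP(c,4,True).ravel())
E
```

```text
green top [(array([354.37, 244.63]), [352, 242, 6, 6, 30]), (array([354.  , 283.14]), [351, 280, 7, 7, 35])] 
scene [(array([266., 122.]), [264, 121, 5, 3, 13]), (array([243.15, 128.77]), [241, 128, 6, 3, 13]), (array([267.5, 138.5]), [267, 138, 2, 2, 2]), (array([243.5, 146. ]), [243, 146, 2, 1, 2])]
white top [(array([228.66, 174.94]), [219, 166, 20, 19, 298]), (array([199.16, 179.64]), [190, 170, 19, 20, 287])] 
scene [(array([271.58, 215.76]), [260, 208, 24, 16, 187]), (array([297.67, 227.75]), [286, 220, 24, 16, 201])]
blue cap [(array([193.2 , 227.85]), [189, 224, 9, 9, 46])] 
scene [(array([336.54, 203.45]), [333, 199, 9, 9, 56])]
handle [(array([176.75, 185.97]), [172, 175, 13, 22, 151])] 
scene [(array([320.04, 252.94]), [307, 243, 24, 20, 163]), (array([303.42, 267.42]), [300, 265, 10, 5, 36])]
stand [(array([344.86, 231.11]), [328, 201, 36, 60, 1362])]
tray ((124.23070526123047, 221.2226104736328), (57.19568634033203, 59.892189025878906), 81.38435363769531)
[380 230 353 259 350 271 409 299 437 254]
```

```bash
cat >> h.py <<'E'
def quad(im,box,lo,hi,k=8):
    """corners of the largest quad blob, sub-pixel by upsampling"""
    x0,y0,x1,y1=box
    big=cv2.resize(im[y0:y1,x0:x1],None,fx=k,fy=k,interpolation=cv2.INTER_CUBIC)
    m=mask(big,lo,hi);c=max(cv2.findContours(m,0,1)[0],key=cv2.contourArea);hu=cv2.convexHull(c)
    q=cv2.approxPolyN(hu,4).reshape(-1,2).astype(float)
    return (q+.5)/k-.5+[x0,y0]
def cen(q): # diagonal crossing
    a,b,c,d=q;t=np.linalg.solve(np.c_[c-a,b-d],b-a);return a+t[0]*(c-a)
E
python3 - <<'E'
from h import *
t=cv2.imread("pics/top0.png");s=cv2.imread("pics/scene0.png")
for nm,bt,bs in(("handle-end",(186,164,214,196),(283,214,313,252)),("far",(215,160,243,191),(256,203,287,240))):
  for thr in((150,170),):
    qt=quad(t,bt,(0,0,200),(179,60,255));qs=quad(s,bs,(0,0,190),(179,60,255))
    print(nm,qt.round(1).tolist(),qs.round(1).tolist())
    X,g=tri(cen(qs),cen(qt));print(" tri",X.round(1),g.round(1),"top@58",plane("top",cen(qt),58).round(1),"scene@58",plane("scene",cen(qs),58).round(1))
    for n,q in(("top",qt),("scene",qs)):
      w=np.array([plane(n,p,58) for p in q]);e=np.roll(w,-1,0)-w;print("  ",n,np.linalg.norm(e,axis=1).round(1),np.degrees(np.arctan2(e[:,1],e[:,0])).round(1))
X,g=tri((243.15,128.77),(354.37,244.63));print("gauge",X,g, "top@114",plane("top",(354.37,244.63),114),"sc",plane("scene",(243.15,128.9),114))
X,g=tri((336.54,203.45),(193.2,227.85));print("vialcap",X,g)
print("vial top@78",plane("top",(193.2,227.85),78),"scene@70",plane("scene",(336.54,203.45),70))
print("stand@46 approx",plane("top",(344.86,231.11),46))
c=quad(t,(80,180,170,265),(0,150,200),(8,255,255),4)
for p in c: print(p.round(1),plane("top",p,26).round(1))
for p in [(380,230),(351,265),(409,299),(437,254)]: print("sc",plane("scene",p,26).round(1))
print("handle",plane("top",(176.75,185.97),11),plane("scene",(320,253),11))
for p in [(182,251),(220,245)]: print("lookalike",plane("top",p,78))
E
```

```text
handle-end [[208.8, 186.7], [191.9, 189.4], [189.3, 172.7], [206.7, 169.8]] [[311.1, 226.3], [299.7, 236.2], [284.6, 228.6], [295.4, 219.4]]
 tri [565.1  87.5  57.8] 1.1 top@58 [564.7  87.8  58. ] scene@58 [565.7  87.3  58. ]
   top [45.7 46.1 47.3 46.4] [ 101.    11.4  -78.8 -170.6]
   scene [47.5 45.7 45.4 46.1] [   9.6  -81.1 -170.   101.6]
far [[238.8, 181.8], [221.3, 184.7], [218.8, 167.7], [235.9, 165.3]] [[284.2, 214.4], [273.4, 223.4], [258.6, 216.8], [270.1, 207.8]]
 tri [580.5   9.1  57.6] 1.0 top@58 [580.8   8.7  58. ] scene@58 [580.5   9.8  58. ]
   top [47.7 46.9 46.7 45.8] [ 101.1   10.4  -80.3 -168.4]
   scene [45.4 46.  47.4 45.6] [  11.   -77.7 -169.5   99.8]
gauge [ 403.11623263 -316.84990327  114.60960916] 0.5283887343424696 top@114 [ 402.92505518 -316.81497858  114.        ] sc [ 403.07233414 -317.35304062  114.        ]
vialcap [435.27731945  96.37057461  71.07464355] 0.3026056975483561
vial top@78 [434.99543186  95.58416841  78.        ] scene@70 [434.24144736  95.34170005  70.        ]
stand@46 approx [ 438.1848546  -308.45466276   46.        ]
[155.1 243.9] [390.3 203.4  26. ]
[ 99.9 252.9] [362.2 350.6  26. ]
[ 95.1 197.9] [510.9 374.2  26. ]
[147.9 189.9] [537.1 231.5  26. ]
sc [391.1 206.3  26. ]
sc [542.3 240.5  26. ]
sc [530.8 391.1  26. ]
sc [363.5 351.4  26. ]
handle [552.09999387 155.34255127  11.        ] [552.6143756  153.45526638  11.        ]
lookalike [374.57057021 121.84203292  78.        ]
lookalike [392.55992348  24.23055788  78.        ]
```

```bash
cat >> h.py <<'E'
from scipy.spatial.transform import Rotation as Ro
def tool():
    s=state();return s,np.array(s["tool_pos"]),Ro.from_quat(np.roll(s["eef_rot"],-1))
def go(target,jawdeg=None):
    """print shift (cm, tool axes) and turn for a TCP target, tool pointing straight down, jaw (tool x) azimuth in deg mod 180"""
    s,p,R=tool();M=R.as_matrix()
    d=M.T@(np.array(target)-p)/10
    az=np.degrees(np.arctan2(M[1,0],M[0,0]))
    if jawdeg is None: jawdeg=az
    jawdeg=az+(jawdeg-az+90)%180-90
    a=np.radians(jawdeg);x=np.array([np.cos(a),np.sin(a),0]);y=np.array([0,0,-1.]);z=np.cross(x,y)
    r=(R.inv()*Ro.from_matrix(np.c_[x,y,z])).as_rotvec()
    print("t",round(s["t"],2),"tcp",p.round(1),"az",az.round(2),"tilt",np.degrees(np.arccos(-M[2,1])).round(2),"w",round(s["grip_width"],1),"F",np.round(s["contact_force"],2),"j",np.round(s["joint_positions"],2))
    print(" shift",d.round(3)," turn",r.round(4), "world x,y,z in tool axes:",M.T.round(3).tolist())
E
python3 - <<'E'
from h import *
go((403.1,-317,150),90)
t=cv2.imread("pics/top0.png")
q=quad(t,(320,195,370,265),(95,110,60),(125,255,255),6)
for p in q: print(p.round(1),plane("top",p,46).round(1))
E
```

```text
t 0.1 tcp [ 241.4 -630.2  218. ] az -69.04 tilt 0.06 w 93.0 F [-0.   -0.    0.33] j [-1.24  0.12  1.44  0.    1.58 -0.04]
 shift [-23.453   6.823  26.303]  turn [ 1.000e-04  3.658e-01 -1.100e-03] world x,y,z in tool axes: [[0.358, -0.934, -0.001], [-0.0, 0.001, -1.0], [0.934, 0.358, 0.0]]
[364.2 258.2] [ 367.2 -360.6   46. ]
[333.6 261.2] [ 357.2 -278.3   46. ]
[326.9 203.4] [ 511.8 -259.5   46. ]
[356.9 200.4] [ 522.3 -341.3   46. ]
```

jog_arm([
  [[-5, 1, 6, 0, 0.06, 0], [-9, 2.5, 10, 0, 0.12, 0], [-13, 4, 14.5, 0, 0.18, 0], [-17, 5.5, 19, 0, 0.243, 0], [-20.5, 6.5, 23, 0, 0.243, 0], [-22.5, 6.8, 25.3, 0, 0.243, 0], [-23.45, 6.8, 26.3, 0, 0.243, 0], [-23.45, 6.8, 26.3, 0, 0.243, 0], [-23.45, 6.8, 26.3, 0, 0.243, 0], [-23.45, 6.8, 26.3, 0, 0.243, 0], [-23.45, 6.8, 26.3, 0, 0.243, 0]],
], hand=0.0, squeeze=25)

```text
t: 1.02
tool_pos: [403.5, -316.1, 150.0]
eef_rot: [0.53, -0.53, 0.468, -0.467]
contact_force: [-1.3, -0.5, 0.3]
grip_width: 46.6
```

Run:
```python
from h import *
go((403.1,-317,71),97)
s=shot("scene","1");t=shot("top","1");zoom(s,190,60,320,180,4,"s1z.png");zoom(t,300,190,430,300,4,"t1z.png")
```

```text
t 1.02 tcp [ 403.5 -316.1  150. ] az -82.83 tilt 0.07 w 46.6 F [-1.34 -0.51  0.28] j [-0.71 -0.22  1.87  0.    1.49  0.73]
 shift [ 0.096  7.903 -0.043]  turn [ 0.0004  0.0031 -0.0011] world x,y,z in tool axes: [[0.125, -0.992, -0.001], [-0.001, 0.001, -1.0], [0.992, 0.125, -0.0]]
```

View pics/s1z.png

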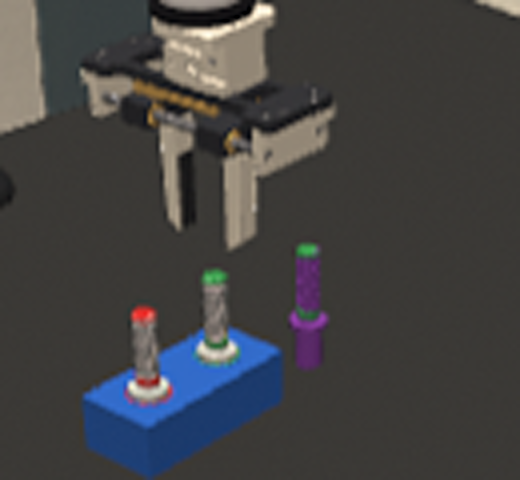

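View pics/t1z.png

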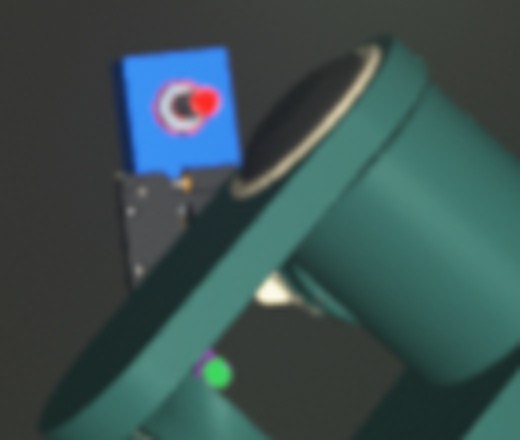

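jog_arm([
  [[0.1, 2, 0, 0, 0, 0], [0.1, 4.5, -0.04, 0, 0, 0], [0.1, 6.5, -0.04, 0, 0, 0], [0.1, 7.5, -0.04, 0, 0, 0], [0.1, 7.9, -0.04, 0, 0, 0], [0.1, 7.9, -0.04, 0, 0, 0], [0.1, 7.9, -0.04, 0, 0, 0]],
])

```text
t: 1.7
tool_pos: [402.7, -319.3, 72.4]
eef_rot: [0.53, -0.53, 0.468, -0.469]
contact_force: [0.2, -0.2, 1.1]
grip_width: 46.5
```

jog_arm([
  [[0, 0, 0, 0, 0, 0], [0, 0, 0, 0, 0, 0], [0, 0, 0, 0, 0, 0], [0, 0, 0, 0, 0, 0], [0, 0, 0, 0, 0, 0], [0, 0, 0, 0, 0, 0], [0, 0, 0, 0, 0, 0]],
], hand=-1, squeeze=25)

```text
t: 2.28
tool_pos: [402.8, -318.7, 72.6]
eef_rot: [0.53, -0.529, 0.469, -0.468]
contact_force: [-1.1, 4.6, 4.5]
grip_width: 17.7
```

Run:
```python
from h import *
go((403.1,-317,71),97)
s=shot("scene","2");zoom(s,190,60,320,180,4,"s2z.png")
```

```text
t 2.28 tcp [ 402.8 -318.7   72.6] az -82.99 tilt 0.08 w 17.7 F [-1.06  4.64  4.46] j [-0.72 -0.16  1.95  0.    1.35  0.73]
 shift [-0.163  0.165  0.049]  turn [-0.0005  0.0001 -0.0013] world x,y,z in tool axes: [[0.122, -0.993, -0.001], [0.0, 0.001, -1.0], [0.993, 0.122, 0.001]]
```

View pics/s2z.png

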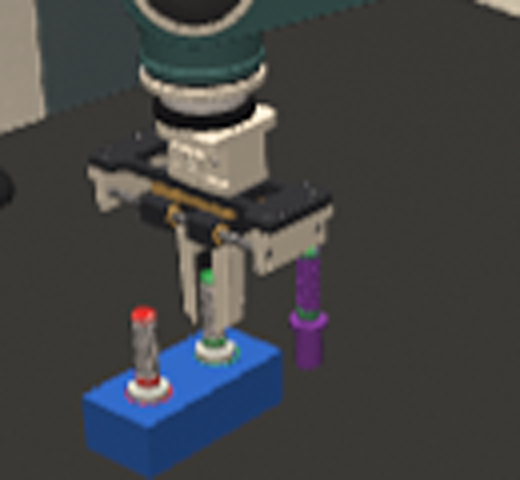

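jog_arm([
  [[0, -1.0, 0, 0, 0, 0], [0, -2.5, 0, 0, 0, 0], [0, -4.5, 0, 0, 0, 0], [0, -6.5, 0, 0, 0, 0], [0, -7.5, 0, 0, 0, 0], [0, -7.5, 0, 0, 0, 0], [0, -7.5, 0, 0, 0, 0]],
])

```text
t: 2.92
tool_pos: [402.8, -318.8, 147.6]
eef_rot: [0.53, -0.529, 0.469, -0.468]
contact_force: [0.9, 0.6, -1.7]
grip_width: 17.6
```

Run:
```python
from h import *
go((565.2,87.5,146))
s=shot("scene","3");zoom(s,190,60,320,180,5,"s3z.png")
```

```text
t 2.92 tcp [ 402.8 -318.8  147.6] az -82.99 tilt 0.06 w 17.6 F [ 0.88  0.56 -1.74] j [-0.72 -0.21  1.87  0.    1.48  0.73]
 shift [-38.346   0.204  21.075]  turn [-0.0008 -0.     -0.0008] world x,y,z in tool axes: [[0.122, -0.993, -0.001], [0.001, 0.001, -1.0], [0.993, 0.122, 0.001]]
```

View pics/s3z.png

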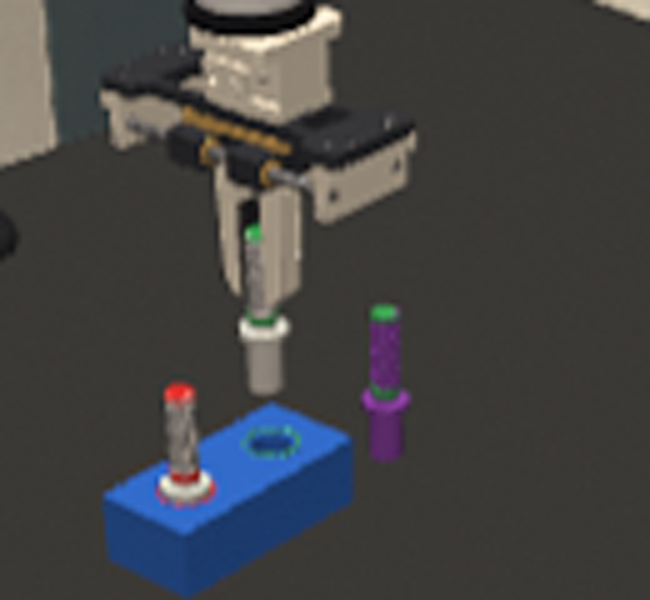

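Run:
```python
from h import *
s=cv2.imread("pics/scene3.png")
print("green",blobs(mask(s,(45,120,60),(80,255,255)),(225,100,260,150),2))
print(s[118:140:1,236:250].max(axis=2))
b=147.6-62.6
print(proj("scene",[(403.1,-318.8,b+h) for h in(0,18,36,42,104)]))
print(proj("scene",[(403.1,-318,b+h) for h in(104,)]),[plane("scene",(243.2,145.5),46)])
```

```text
green [(array([240.33, 105.67]), [239, 105, 3, 3, 6]), (array([242.5, 124. ]), [241, 124, 4, 1, 4])]
[[ 85 132  79  68 111 115 123 156 160 169 134 130 110  71]
 [ 56  69  66  68 111 119 123 158 163 153 111  89  66  58]
 [ 58  58  55  71 106 117 127 153 149 107  75  57  56  58]
 [ 58  57  57  89 106 117 125 143 119  82  57  57  58  59]
 [ 59  58  54  97 116 145 159 145 108  81  55  55  57  58]
 [ 58  54 100 120 118 131 134 131 104 110 131  73  56  59]
 [ 57  72 180 163 107 101 104 100  93 164 207 130  65  56]
 [ 56  68 220 206 164 144 141 136 139 206 235 157  73  57]
 [ 56  52 189 217 222 208 206 209 198 207 200 123  64  56]
 [ 57  64 129 172 195 194 193 201 181 163 115  73  58  58]
 [ 58  55  84 117 132 137 139 136 133 127  84  58  58  58]
 [ 59  57  53  96 126 138 140 137 133 123  74  57  57  59]
 [ 59  58  55  94 129 141 142 139 136 125  79  58  58  59]
 [ 58  58  55  92 129 141 142 139 136 126  79  58  59  59]
 [ 58  58  55  90 128 140 141 140 135 126  80  59  58  58]
 [ 59  58  55  83 128 140 142 140 134 125  83  60  59  59]
 [ 58  59  56  75 128 141 141 139 133 125  85  60  58  58]
 [ 59  59  56  74 127 142 140 139 134 125  86  60  58  59]
 [ 59  58  57  75 127 142 140 140 135 125  90  61  58  59]
 [ 58  59  57  67 121 142 142 142 136 115  82  60  58  58]
 [ 59  59  58  56  90 115 119 118 111  83  60  58  59  59]
 [ 59  59  58  57  55  61  67  68  57  56  58  59  59  59]]
[[243.20654509 137.08791278]
 [242.98265659 131.92882436]
 [242.75568309 126.69864789]
 [242.67932865 124.93920384]
 [241.86924857 106.27243541]]
[[242.03888594 106.35678657]] [array([ 394.03162041, -332.26177945,   46.        ])]
```

jog_arm([
  [[-2, 0, 1, 0, 0, 0], [-5, 0, 3, 0, 0, 0], [-8.5, 0, 4.8, 0, 0, 0], [-12, 0, 6.6, 0, 0, 0], [-15.5, 0, 8.5, 0, 0, 0], [-19, 0, 10.4, 0, 0, 0], [-22.5, 0, 12.4, 0, 0, 0], [-26, 0, 14.3, 0, 0, 0], [-29.5, 0, 16.2, 0, 0, 0], [-33, 0, 18.1, 0, 0, 0], [-35.7, 0, 19.6, 0, 0, 0], [-37.4, 0, 20.6, 0, 0, 0], [-38.3, 0, 21.1, 0, 0, 0], [-38.3, 0, 21.1, 0, 0, 0], [-38.3, 0, 21.1, 0, 0, 0], [-38.3, 0, 21.1, 0, 0, 0]],
])

```text
t: 4.3
tool_pos: [564.8, 86.3, 146.8]
eef_rot: [0.53, -0.529, 0.469, -0.468]
contact_force: [0.4, -0.1, -0.9]
grip_width: 17.4
```

Run:
```python
from h import *
go((565.2,87.5,130))
s=shot("scene","4");t=shot("top","4");zoom(s,240,150,340,260,5,"s4z.png");zoom(t,150,130,270,230,5,"t4z.png")
```

```text
t 4.3 tcp [564.8  86.3 146.8] az -83.03 tilt 0.11 w 17.4 F [ 0.37 -0.13 -0.87] j [ 0.11 -0.08  1.76  0.    1.47  1.56]
 shift [-0.113  1.682  0.058]  turn [ 0.0011  0.     -0.0016] world x,y,z in tool axes: [[0.121, -0.993, -0.002], [-0.001, 0.001, -1.0], [0.993, 0.121, -0.001]]
```

View pics/s4z.png

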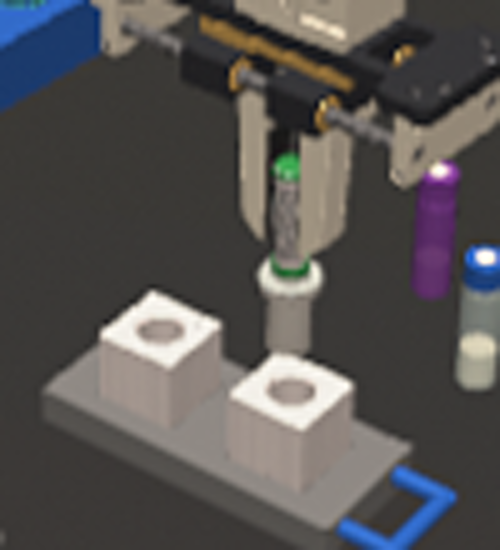

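View pics/t4z.png

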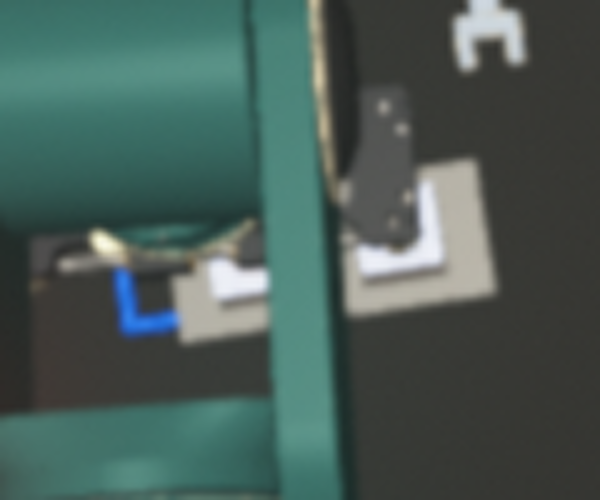

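```bash
cat >> h.py <<'E'
def edges(im,row,c0,c1,thr=95):
    g=im[row,c0:c1].max(axis=1).astype(float);a=g>thr;i=np.where(a)[0];l,r=i[0],i[-1]
    L=c0+l-(g[l]-thr)/(g[l]-g[l-1]);R=c0+r+(g[r]-thr)/(g[r]-g[r+1]);return round(L,2),round(R,2),round((L+R)/2,2)
E
python3 - <<'E'
from h import *
s=cv2.imread("pics/scene4.png")
for r in range(203,220): print(r,edges(s,r,288,308))
p=np.array([564.8,86.3,146.8])
print(s[200:224,297].max(axis=1))
for h in(0,9,18,27,36,42): print(h,proj("scene",p+[0,0,h-62.6]).round(2), "edge",proj("scene",p+[0.0,0,h-62.6]+np.array([.76,-.65,0])*11).round(2))
print("bore",proj("scene",[(565.2,87.5,58)]))
q=quad(s,(283,220,313,252),(0,0,190),(179,60,255));print(q,cen(q))
big=cv2.resize(s[214:246,283:315],None,fx=8,fy=8,interpolation=cv2.INTER_CUBIC)
g=big.max(axis=2);m=((g<205)).astype(np.uint8)*255
for c,st in blobs(m,None,100): print((c+.5)/8-.5+[283,214],np.array(st)/8)
E
```

```text
203 (np.float64(291.24), np.float64(303.95), np.float64(297.6))
204 (np.float64(290.73), np.float64(304.38), np.float64(297.55))
205 (np.float64(290.71), np.float64(304.52), np.float64(297.62))
206 (np.float64(291.13), np.float64(304.36), np.float64(297.75))
207 (np.float64(291.43), np.float64(303.86), np.float64(297.64))
208 (np.float64(291.91), np.float64(303.32), np.float64(297.62))
209 (np.float64(292.76), np.float64(302.45), np.float64(297.61))
210 (np.float64(293.39), np.float64(301.67), np.float64(297.53))
211 (np.float64(293.2), np.float64(301.62), np.float64(297.41))
212 (np.float64(293.15), np.float64(301.53), np.float64(297.34))
213 (np.float64(293.12), np.float64(301.53), np.float64(297.32))
214 (np.float64(293.09), np.float64(301.55), np.float64(297.32))
215 (np.float64(292.89), np.float64(301.51), np.float64(297.2))
216 (np.float64(292.75), np.float64(301.49), np.float64(297.12))
217 (np.float64(292.75), np.float64(301.49), np.float64(297.12))
218 (np.float64(292.73), np.float64(301.51), np.float64(297.12))
219 (np.float64(293.12), np.float64(301.38), np.float64(297.25))
[113 113 145 140 107 116 163 208 199 149 140 139 141 141 141 141 141 140
 139 137 149 224 246 243]
0 [[297.73 218.68]] edge [[293.18 218.77]]
9 [[297.83 215.73]] edge [[293.25 215.82]]
18 [[297.93 212.76]] edge [[293.33 212.85]]
27 [[298.02 209.76]] edge [[293.4  209.84]]
36 [[298.12 206.73]] edge [[293.48 206.82]]
42 [[298.19 204.7 ]] edge [[293.53 204.78]]
bore [[297.68722142 227.42397832]]
[[310.6875 226.5625]
 [299.6875 236.1875]
 [284.4375 228.5625]
 [295.9375 219.1875]] [297.78125    227.54583333]
[298.69875 229.965  ] [   0.      0.     32.     32.   6550.25]
[297.79375 227.8625 ] [ 10.25   11.625  10.      5.5   344.25 ]
```

Run:
```python
from h import *
s=cv2.imread("pics/scene0.png")
print(s[140:158,234:256].max(axis=2))
X=np.array([403.1,-317,10])
for h in(36,39,42,104): print(h,proj("scene",X+[0,0,h]).round(2))
s=cv2.imread("pics/scene2.png"); print(s[140:158,234:256].max(axis=2))
```

```text
[[ 58  58  58  59  59  59  55  93 126 132 122  91  88  63  58  58  59  59
   59  58  58  59]
 [ 59  58  59  59  59  59  56 110 114 115 114 108  80  93  58  59  59  58
   58  58  59  59]
 [ 58  59  59  59  59  88 148 103 116 108 112 131  90 164 156 127  79  59
   59  58  59  59]
 [ 59  58  60  89  90 162 210 116 115 119 126 145 114 199 210 192 164 129
   77  59  59  59]
 [ 59  59  84 163 169 203 213 112 119 154 160 130 125 196 205 204 207 191
  163 127  99  59]
 [ 86 142 166 203 206 204 208 110 115 132 132 119  98 191 204 203 203 204
  207 190 173 153]
 [166 203 207 203 203 204 225 153 109 101 102 100 109 220 208 180 199 202
  202 204 205 208]
 [206 203 203 203 191 183 226 212 172 153 151 144 188 227 218 153 192 203
  201 201 202 203]
 [202 201 202 203 160 148 180 207 210 220 207 196 209 197 157 142 193 204
  202 201 202 203]
 [201 201 201 203 176 142 110 158 179 203 186 182 167 130 125 136 197 202
  202 202 204 206]
 [201 201 201 202 205 176 143 121 133 142 141 125 136 122 151 174 200 203
  203 206 188 172]
 [201 200 201 201 202 205 193 171 163 165 156 172 176 164 200 205 205 205
  1
[... 1634 characters left out ...]
2 127 135 106 151 173 199 203
  204 205 189 172]
 [201 201 201 201 203 205 192 171 164 166 165 175 177 165 200 205 204 206
  188 171 141 107]
 [201 201 201 201 202 202 203 204 205 205 205 205 205 204 204 206 188 172
  140 107 104 106]
 [201 201 201 201 201 201 201 202 202 202 202 202 202 204 206 190 144 107
  104 105 107 107]
 [201 201 201 201 201 201 201 201 201 201 202 203 206 189 172 141 109 106
  107 108 108 108]
 [202 201 201 201 201 202 201 201 202 203 206 188 172 140 108 104 106 107
  108 108 108 107]
 [203 202 201 201 201 201 202 203 205 188 172 141 108 103 106 107 107 108
  108 107 108 108]
 [203 201 201 201 202 202 204 206 189 143 108 104 106 107 107 108 108 109
  108 108 107 107]]
```

jog_arm([
  [[-0.16, 0.5, -0.12, 0, 0, 0], [-0.16, 1.2, -0.12, 0, 0, 0], [-0.16, 1.8, -0.12, 0, 0, 0], [-0.16, 2.1, -0.12, 0, 0, 0], [-0.16, 2.1, -0.12, 0, 0, 0], [-0.16, 2.1, -0.12, 0, 0, 0]],
])

```text
t: 4.9
tool_pos: [563.5, 87.6, 126.0]
eef_rot: [0.53, -0.529, 0.469, -0.468]
contact_force: [-0.2, 0.2, -1.1]
grip_width: 17.4
```

Run:
```python
from h import *
go((563.4,87.7,120))
s=shot("scene","5");zoom(s,270,190,330,250,9,"s5z.png")
for r in range(214,228): print(r,edges(s,r,288,308)[2],end=" ")
p=np.array(state()["tool_pos"])
for h in(0,18,36,42): print(h,proj("scene",p+[0,0,h-62.6]).round(2))
```

```text
t 4.9 tcp [563.5  87.6 126. ] az -83.06 tilt 0.11 w 17.4 F [-0.16  0.22 -1.08] j [ 0.11 -0.07  1.78  0.    1.43  1.56]
 shift [-0.006  0.602 -0.005]  turn [ 0.0008  0.     -0.0017] world x,y,z in tool axes: [[0.121, -0.993, -0.002], [-0.001, 0.002, -1.0], [0.993, 0.121, -0.001]]
214 298.2 215 298.18 216 298.13 217 298.01 218 297.96 219 297.96 220 297.97 221 297.74 222 296.88 223 296.48 Traceback (most recent call last):
  File "<stdin>", line 4, in <module>
  File "h.py", line 49, in edges
    L=c0+l-(g[l]-thr)/(g[l]-g[l-1]);R=c0+r+(g[r]-thr)/(g[r]-g[r+1]);return round(L,2),round(R,2),round((L+R)/2,2)
                                                            ~^^^^^
IndexError: index 20 is out of bounds for axis 0 with size 20
```

View pics/s5z.png

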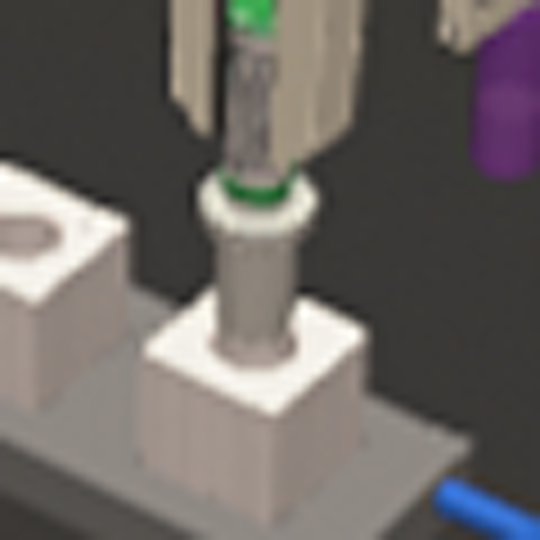

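jog_arm([
  [[0, 0.2, 0, 0, 0, 0], [0, 0.4, 0, 0, 0, 0], [0, 0.5, 0, 0, 0, 0], [0, 0.6, 0, 0, 0, 0], [0, 0.65, 0, 0, 0, 0], [0, 0.7, 0, 0, 0, 0], [0, 0.75, 0, 0, 0, 0], [0, 0.75, 0, 0, 0, 0]],
])

```text
t: 5.62
tool_pos: [563.6, 87.8, 118.8]
eef_rot: [0.53, -0.529, 0.469, -0.468]
contact_force: [1.4, 0.2, -1.0]
grip_width: 17.8
```

jog_arm([
  [[0, 0.15, 0, 0, 0, 0], [0, 0.3, 0, 0, 0, 0], [0, 0.45, 0, 0, 0, 0], [0, 0.6, 0, 0, 0, 0], [0, 0.75, 0, 0, 0, 0], [0, 0.9, 0, 0, 0, 0], [0, 1.0, 0, 0, 0, 0], [0, 1.1, 0, 0, 0, 0]],
])

```text
t: 6.28
tool_pos: [563.6, 87.8, 107.7]
eef_rot: [0.53, -0.529, 0.469, -0.468]
contact_force: [1.0, 0.7, -1.0]
grip_width: 17.7
```

jog_arm([
  [[0, 0.1, 0, 0, 0, 0], [0, 0.2, 0, 0, 0, 0], [0, 0.3, 0, 0, 0, 0], [0, 0.4, 0, 0, 0, 0], [0, 0.5, 0, 0, 0, 0], [0, 0.55, 0, 0, 0, 0], [0, 0.6, 0, 0, 0, 0], [0, 0.63, 0, 0, 0, 0], [0, 0.66, 0, 0, 0, 0], [0, 0.69, 0, 0, 0, 0], [0, 0.72, 0, 0, 0, 0], [0, 0.75, 0, 0, 0, 0]],
])

```text
t: 7.28
tool_pos: [563.8, 87.9, 100.6]
eef_rot: [0.53, -0.529, 0.469, -0.468]
contact_force: [-0.5, 3.2, 5.2]
grip_width: 17.6
```

jog_arm([
  [[0, 0.04, 0, 0, 0, 0], [0, 0.04, 0, 0, 0, 0], [0, 0.04, 0, 0, 0, 0]],
])

```text
t: 7.53
tool_pos: [563.9, 87.9, 100.6]
eef_rot: [0.53, -0.529, 0.469, -0.468]
contact_force: [-0.8, 1.6, 4.4]
grip_width: 17.6
```

Run:
```python
from h import *
go((580.3,9.7,100))
s=shot("scene","6");zoom(s,240,180,330,250,8,"s6z.png")
```

```text
t 7.53 tcp [563.9  87.9 100.6] az -83.06 tilt 0.12 w 17.6 F [-0.85  1.62  4.43] j [ 0.11 -0.05  1.81  0.    1.39  1.56]
 shift [7.964 0.042 0.68 ]  turn [-0.0008 -0.     -0.002 ] world x,y,z in tool axes: [[0.121, -0.993, -0.002], [0.001, 0.002, -1.0], [0.993, 0.121, 0.001]]
```

View pics/s6z.png

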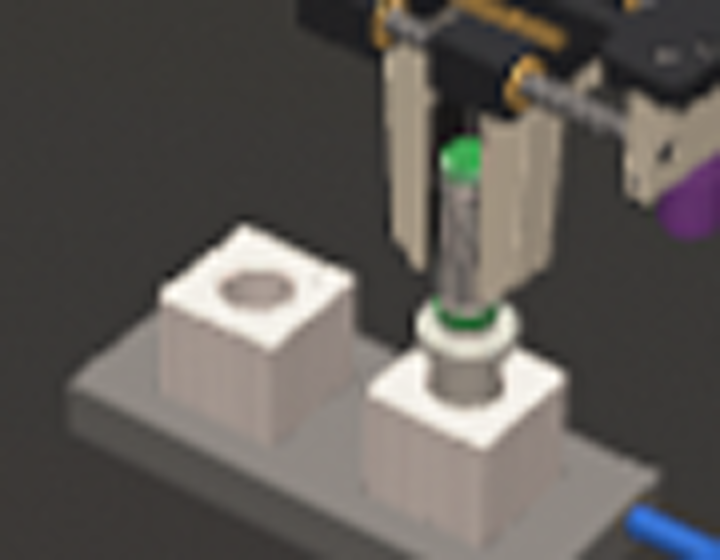

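jog_arm([
  [[0, -0.3, 0, 0, 0, 0], [0, -0.8, 0, 0, 0, 0], [0, -1.4, 0, 0, 0, 0], [0, -2.0, 0, 0, 0, 0], [0, -2.6, 0, 0, 0, 0], [0, -2.9, 0, 0, 0, 0], [1, -2.9, 0.08, 0, 0, 0], [3, -2.9, 0.22, 0, 0, 0], [5, -2.9, 0.36, 0, 0, 0], [6.8, -2.9, 0.5, 0, 0, 0], [7.7, -2.8, 0.56, 0, 0, 0], [7.98, -2.7, 0.58, 0, 0, 0], [7.98, -2.6, 0.58, 0, 0, 0], [7.98, -2.6, 0.58, 0, 0, 0], [7.98, -2.6, 0.58, 0, 0, 0]],
])

```text
t: 8.83
tool_pos: [579.1, 10.0, 126.2]
eef_rot: [0.53, -0.529, 0.469, -0.468]
contact_force: [-0.8, -0.4, -1.9]
grip_width: 17.6
```

Run:
```python
from h import *
go((579.3,9.4,120))
s=shot("scene","7");zoom(s,240,180,330,250,8,"s7z.png")
p=np.array(state()["tool_pos"])
for h in(0,18,36,42): print(h,proj("scene",p+[0,0,h-62.6]).round(2))
for r in range(196,212): print(r,edges(s,r,258,288)[2],end=" ")
```

```text
t 8.83 tcp [579.1  10.  126.2] az -83.02 tilt 0.13 w 17.6 F [-0.81 -0.45 -1.92] j [-0.03 -0.05  1.76  0.    1.43  1.42]
 shift [0.068 0.625 0.008]  turn [-0.0005 -0.     -0.0023] world x,y,z in tool axes: [[0.122, -0.993, -0.002], [0.0, 0.002, -1.0], [0.993, 0.122, 0.001]]
0 [[272.18 213.6 ]]
18 [[272.15 207.89]]
36 [[272.12 202.07]]
42 [[272.1  200.11]]
196 272.24 197 271.53 198 271.53 199 271.58 200 271.68 201 271.69 202 271.61 203 271.48 204 271.5 205 271.48 206 271.52 207 271.51 208 271.49 209 271.5 210 271.4 211 271.62
```

View pics/s7z.png

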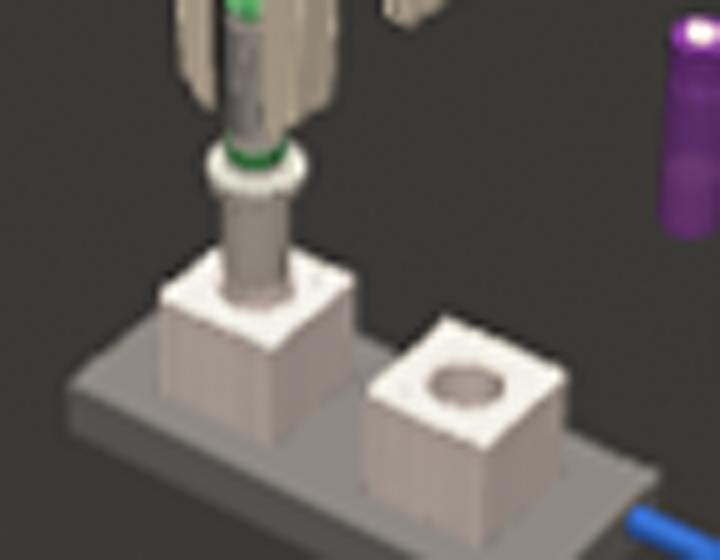

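jog_arm([
  [[0.03, 0.2, 0, 0, 0, 0], [0.03, 0.4, 0, 0, 0, 0], [0.03, 0.5, 0, 0, 0, 0], [0.03, 0.6, 0, 0, 0, 0], [0.03, 0.65, 0, 0, 0, 0], [0.03, 0.7, 0, 0, 0, 0], [0.03, 0.75, 0, 0, 0, 0], [0.03, 0.75, 0, 0, 0, 0]],
])

```text
t: 9.55
tool_pos: [579.2, 9.8, 118.8]
eef_rot: [0.53, -0.529, 0.469, -0.468]
contact_force: [-0.4, -0.1, -1.3]
grip_width: 17.5
```

jog_arm([
  [[0, 0.15, 0, 0, 0, 0], [0, 0.35, 0, 0, 0, 0], [0, 0.55, 0, 0, 0, 0], [0, 0.75, 0, 0, 0, 0], [0, 0.95, 0, 0, 0, 0], [0, 1.15, 0, 0, 0, 0], [0, 1.35, 0, 0, 0, 0], [0, 1.5, 0, 0, 0, 0], [0, 1.6, 0, 0, 0, 0], [0, 1.65, 0, 0, 0, 0], [0, 1.7, 0, 0, 0, 0], [0, 1.75, 0, 0, 0, 0], [0, 1.8, 0, 0, 0, 0], [0, 1.85, 0, 0, 0, 0], [0, 1.9, 0, 0, 0, 0]],
])

```text
t: 10.8
tool_pos: [579.3, 9.8, 99.8]
eef_rot: [0.53, -0.529, 0.469, -0.468]
contact_force: [0.2, 0.0, -1.1]
grip_width: 17.6
```

jog_arm([
  [[0, 0.05, 0, 0, 0, 0], [0, 0.1, 0, 0, 0, 0], [0, 0.15, 0, 0, 0, 0], [0, 0.2, 0, 0, 0, 0], [0, 0.3, 0, 0, 0, 0], [0, 0.45, 0, 0, 0, 0], [0, 0.6, 0, 0, 0, 0], [0, 0.75, 0, 0, 0, 0], [0, 0.9, 0, 0, 0, 0], [0, 1.05, 0, 0, 0, 0], [0, 1.2, 0, 0, 0, 0], [0, 1.3, 0, 0, 0, 0], [0, 1.35, 0, 0, 0, 0], [0, 1.4, 0, 0, 0, 0], [0, 1.4, 0, 0, 0, 0]],
])

```text
t: 12.05
tool_pos: [579.2, 9.9, 85.7]
eef_rot: [0.53, -0.529, 0.469, -0.468]
contact_force: [0.4, 0.3, -0.2]
grip_width: 17.6
```

Close the last 1 mm gently to seat the collar.

jog_arm([
  [[0, 0.04, 0, 0, 0, 0], [0, 0.08, 0, 0, 0, 0], [0, 0.12, 0, 0, 0, 0], [0, 0.15, 0, 0, 0, 0], [0, 0.15, 0, 0, 0, 0]],
])

```text
t: 12.47
tool_pos: [579.3, 9.9, 84.6]
eef_rot: [0.53, -0.529, 0.469, -0.468]
contact_force: [-1.9, 0.3, 3.2]
grip_width: 17.7
```

Run:
```python
from h import *
go((403.2,-317.3,150))
s=shot("scene","8");zoom(s,240,160,330,250,6,"s8z.png")
```

```text
t 12.47 tcp [579.3   9.9  84.6] az -83.01 tilt 0.14 w 17.7 F [-1.9   0.3   3.23] j [-0.03 -0.02  1.81  0.    1.36  1.42]
 shift [ 30.317  -6.631 -21.456]  turn [-0.001  -0.     -0.0022] world x,y,z in tool axes: [[0.122, -0.993, -0.002], [0.001, 0.002, -1.0], [0.993, 0.122, 0.001]]
```

View pics/s8z.png

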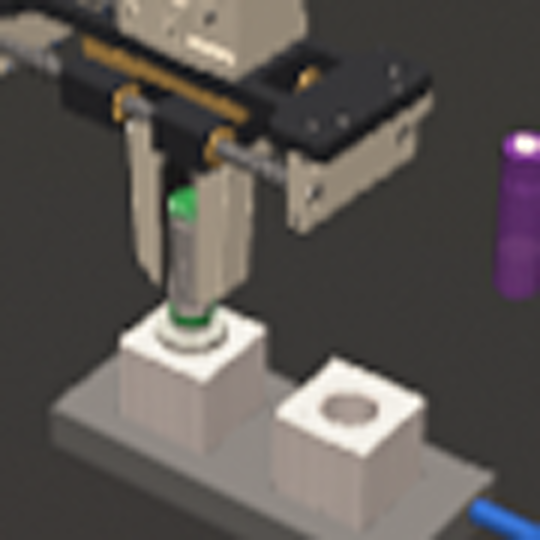

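jog_arm([
  [[0, -0.5, 0, 0, 0, 0], [0, -1.5, 0, 0, 0, 0], [0, -2.8, 0, 0, 0, 0], [0, -4.2, 0, 0, 0, 0], [0, -5.6, 0, 0, 0, 0], [0.5, -6.5, -0.4, 0, 0, 0], [2.5, -6.7, -1.8, 0, 0, 0], [5, -6.7, -3.6, 0, 0, 0], [8, -6.7, -5.7, 0, 0, 0], [11, -6.7, -7.9, 0, 0, 0], [14, -6.7, -10, 0, 0, 0], [17, -6.7, -12.1, 0, 0, 0], [20, -6.7, -14.3, 0, 0, 0], [23, -6.7, -16.4, 0, 0, 0], [26, -6.7, -18.6, 0, 0, 0], [28.5, -6.7, -20.4, 0, 0, 0], [29.7, -6.7, -21.2, 0, 0, 0], [30.25, -6.6, -21.6, 0, 0, 0], [30.25, -6.6, -21.6, 0, 0, 0], [30.25, -6.6, -21.6, 0, 0, 0]],
])

```text
t: 14.18
tool_pos: [401.8, -316.5, 149.9]
eef_rot: [0.53, -0.529, 0.469, -0.468]
contact_force: [0.2, -0.2, -1.9]
grip_width: 17.5
```

Run:
```python
from h import *
go((401.9,-316.5,110))
s=shot("scene","9");zoom(s,190,60,320,180,5,"s9z.png")
p=np.array(state()["tool_pos"])
for h in(0,18,36,42): print(h,proj("scene",p+[1.2,-.5,h-62.6]).round(2))
for r in range(126,137): print(r,edges(s,r,234,254)[2],end=" ")
```

```text
t 14.18 tcp [ 401.8 -316.5  149.9] az -83.03 tilt 0.15 w 17.5 F [ 0.15 -0.17 -1.85] j [-0.72 -0.22  1.88  0.    1.49  0.73]
 shift [0.014 3.992 0.006]  turn [-0.0013 -0.     -0.0023] world x,y,z in tool axes: [[0.121, -0.993, -0.002], [0.001, 0.002, -1.0], [0.993, 0.121, 0.001]]
0 [[243.58 136.69]]
18 [[243.36 131.52]]
36 [[243.14 126.27]]
42 [[243.06 124.51]]
126 242.93 127 242.82 128 243.02 129 243.1 130 243.1 131 243.1 132 243.11 133 243.18 134 243.25 135 243.23 136 243.32
```

View pics/s9z.png

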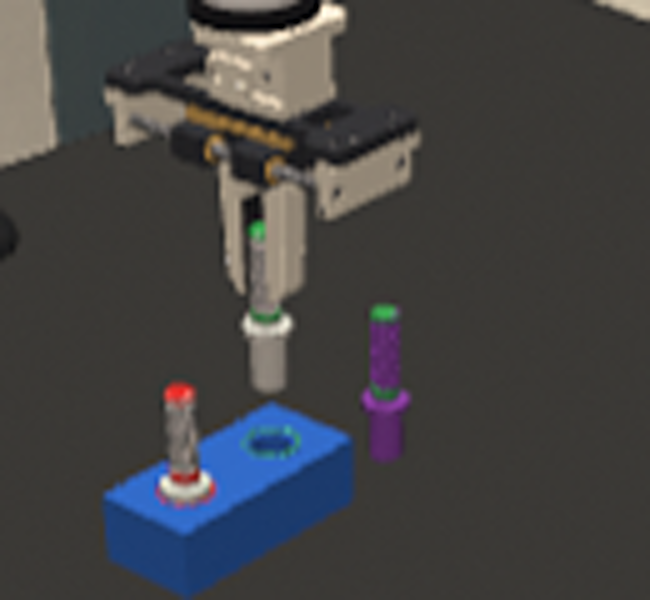

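jog_arm([
  [[0.01, 1, 0, 0, 0, 0], [0.01, 2.2, 0, 0, 0, 0], [0.01, 3.2, 0, 0, 0, 0], [0.01, 3.7, 0, 0, 0, 0], [0.01, 3.95, 0, 0, 0, 0], [0.01, 4.1, 0, 0, 0, 0], [0.01, 4.25, 0, 0, 0, 0], [0.01, 4.4, 0, 0, 0, 0], [0.01, 4.5, 0, 0, 0, 0], [0.01, 4.5, 0, 0, 0, 0]],
])

```text
t: 15.07
tool_pos: [402.1, -316.2, 104.9]
eef_rot: [0.531, -0.529, 0.469, -0.468]
contact_force: [-0.7, 0.2, -1.4]
grip_width: 17.8
```

Entered freely (tip at about 42 mm, below the 46 mm mouth).

jog_arm([
  [[0, 0.3, 0, 0, 0, 0], [0, 0.8, 0, 0, 0, 0], [0, 1.4, 0, 0, 0, 0], [0, 2.0, 0, 0, 0, 0], [0, 2.5, 0, 0, 0, 0], [0, 2.8, 0, 0, 0, 0], [0, 3.0, 0, 0, 0, 0], [0, 3.1, 0, 0, 0, 0], [0, 3.18, 0, 0, 0, 0], [0, 3.24, 0, 0, 0, 0], [0, 3.26, 0, 0, 0, 0], [0, 3.26, 0, 0, 0, 0]],
])

```text
t: 16.07
tool_pos: [402.2, -316.1, 72.6]
eef_rot: [0.531, -0.529, 0.469, -0.468]
contact_force: [-0.0, 0.7, 0.6]
grip_width: 17.4
```

jog_arm([
  [[0, 0, 0, 0, 0, 0], [0, 0, 0, 0, 0, 0], [0, 0, 0, 0, 0, 0], [0, 0, 0, 0, 0, 0], [0, 0, 0, 0, 0, 0], [0, -1, 0, 0, 0, 0], [0, -3, 0, 0, 0, 0], [0, -5.5, 0, 0, 0, 0], [0, -7.5, 0, 0, 0, 0], [0, -8, 0, 0, 0, 0], [0, -8, 0, 0, 0, 0]],
], hand=0.0)

```text
t: 16.98
tool_pos: [402.7, -316.8, 154.6]
eef_rot: [0.531, -0.529, 0.468, -0.469]
contact_force: [0.3, -0.3, 0.5]
grip_width: 46.0
```

Run:
```python
from h import *
s=shot("scene","10");zoom(s,190,60,320,180,5,"s10z.png")
q=quad(s,(283,214,313,252),(0,0,190),(179,60,255));b=plane("scene",cen(q),58);print("tight",b)
q=quad(s,(256,203,287,240),(0,0,190),(179,60,255));print("good",plane("scene",cen(q),58))
go((565.2,87.5,130),11)
```

```text
tight [565.19022529  87.23212152  58.        ]
good [580.49668352   9.85622225  58.        ]
t 17.03 tcp [ 402.2 -316.4  153. ] az -82.99 tilt 0.15 w 46.1 F [-0.03 -0.33  0.07] j [-0.72 -0.22  1.87  0.    1.49  0.73]
 shift [-38.099   2.392  21.098]  turn [-1.0000e-03  1.5011e+00 -2.7000e-03] world x,y,z in tool axes: [[0.122, -0.993, -0.001], [0.002, 0.001, -1.0], [0.993, 0.122, 0.002]]
```

View pics/s10z.png

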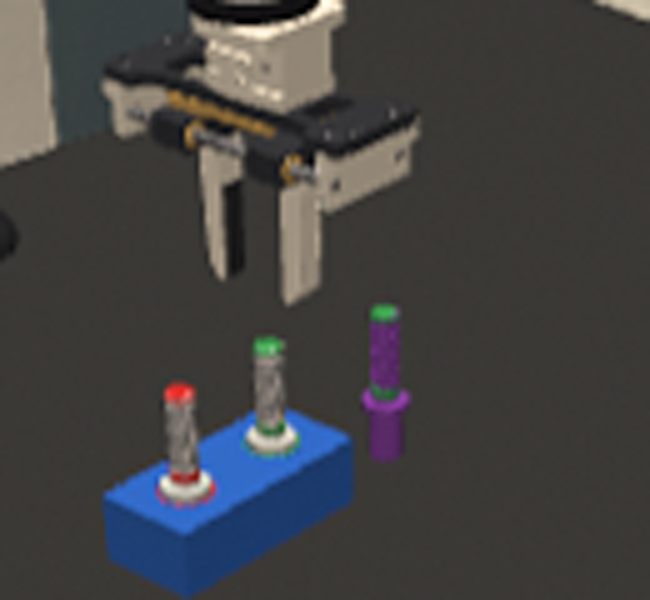

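jog_arm([
  [[-1.5, 0, 0.8, 0, -0.1, 0], [-4, 0, 2.2, 0, -0.22, 0], [-7, 0, 3.9, 0, -0.34, 0], [-10, 0, 5.5, 0, -0.46, 0], [-13, 0, 7.2, 0, -0.58, 0], [-16, 0, 8.9, 0, -0.7, 0], [-19, 0, 10.5, 0, -0.82, 0], [-22, 0, 12.2, 0, -0.94, 0], [-25, 0, 13.8, 0, -1.06, 0], [-28, 0.5, 15.5, 0, -1.18, 0], [-31, 1, 17.2, 0, -1.3, 0], [-34, 1.5, 18.8, 0, -1.42, 0], [-36.5, 2, 20.2, 0, -1.54, 0], [-37.7, 2.4, 20.9, 0, -1.6405, 0], [-38.1, 2.4, 21.1, 0, -1.6405, 0], [-38.1, 2.4, 21.1, 0, -1.6405, 0], [-38.1, 2.4, 21.1, 0, -1.6405, 0], [-38.1, 2.4, 21.1, 0, -1.6405, 0]],
], hand=0.6)

```text
t: 18.53
tool_pos: [564.9, 86.5, 129.9]
eef_rot: [0.704, -0.704, -0.067, 0.066]
contact_force: [0.8, -0.9, -0.2]
grip_width: 74.2
```

Run:
```python
from h import *
go((565.2,87.4,27),11)
s=shot("scene","11");zoom(s,220,120,350,260,4,"s11z.png")
```

```text
t 18.53 tcp [564.9  86.5 129.9] az 10.81 tilt 0.14 w 74.2 F [ 0.77 -0.88 -0.16] j [ 0.11 -0.07  1.78  0.    1.43 -0.08]
 shift [ 0.019 10.29   0.073]  turn [-0.0009 -0.0034  0.0023] world x,y,z in tool axes: [[0.982, 0.188, 0.002], [0.002, 0.001, -1.0], [-0.188, 0.982, 0.001]]
```

View pics/s11z.png

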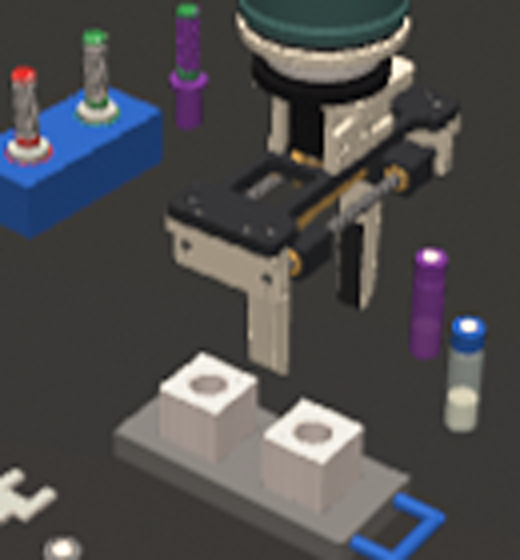

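jog_arm([
  [[0.02, 2, 0.07, 0, 0, 0], [0.02, 5, 0.07, 0, 0, 0], [0.02, 7.5, 0.07, 0, 0, 0], [0.02, 9.2, 0.07, 0, 0, 0], [0.02, 10, 0.07, 0, 0, 0], [0.02, 10.3, 0.07, 0, 0, 0], [0.02, 10.3, 0.07, 0, 0, 0], [0.02, 10.3, 0.07, 0, 0, 0]],
])

```text
t: 19.25
tool_pos: [566.0, 87.2, 28.4]
eef_rot: [0.704, -0.704, -0.068, 0.065]
contact_force: [0.3, 0.6, 0.7]
grip_width: 74.3
```

jog_arm([
  [[0, 0, 0, 0, 0, 0], [0, 0, 0, 0, 0, 0], [0, 0, 0, 0, 0, 0], [0, 0, 0, 0, 0, 0], [0, 0, 0, 0, 0, 0], [0, 0, 0, 0, 0, 0], [0, 0, 0, 0, 0, 0]],
], hand=-1, squeeze=30)

```text
t: 19.83
tool_pos: [566.0, 87.2, 28.6]
eef_rot: [0.704, -0.704, -0.068, 0.065]
contact_force: [-0.7, 0.1, 3.5]
grip_width: 43.9
```

jog_arm([
  [[0, -0.4, 0, 0, 0, 0], [0, -1.0, 0, 0, 0, 0], [0, -1.8, 0, 0, 0, 0], [0, -3, 0, 0, 0, 0], [0, -4.2, 0, 0, 0, 0], [0, -5, 0, 0, 0, 0], [0, -5, 0, 0, 0, 0]],
])

```text
t: 20.42
tool_pos: [566.8, 87.2, 81.4]
eef_rot: [0.704, -0.704, -0.069, 0.064]
contact_force: [-0.8, -0.3, -1.6]
grip_width: 43.7
```

Run:
```python
from h import *
go((453,291,80),11)
s=shot("scene","12");zoom(s,220,120,450,310,3,"s12z.png")
t=cv2.imread("pics/top0.png")
m=mask(s,(0,150,190),(8,255,255));
for im,n in((s,"scene"),(t,"top")):
    m=mask(im,(0,150,60),(8,255,255));c=max(cv2.findContours(m,0,1)[0],key=cv2.contourArea)
    q=cv2.approxPolyN(cv2.convexHull(c),4).reshape(-1,2).astype(float);w=np.array([plane(n,p,20) for p in q]);print(n,q.tolist(),w.round(0).tolist(),w.mean(0).round(1))
# floor bright part in the scene view
m=mask(s,(0,150,200),(8,255,255));c=max(cv2.findContours(m,0,1)[0],key=cv2.contourArea)
q=cv2.approxPolyN(cv2.convexHull(c),4).reshape(-1,2).astype(float);w=np.array([plane("scene",p,4) for p in q]);print(w.round(0).tolist(),w.mean(0))
```

```text
t 20.42 tcp [566.8  87.2  81.4] az 10.79 tilt 0.44 w 43.7 F [-0.83 -0.27 -1.58] j [ 0.11 -0.04  1.83  0.    1.35 -0.08]
 shift [-7.366  0.095 22.146]  turn [-0.0005 -0.0037  0.0076] world x,y,z in tool axes: [[0.982, 0.187, 0.008], [0.007, 0.002, -1.0], [-0.187, 0.982, 0.0]]
scene [[441.0, 255.0], [409.0, 300.0], [344.0, 269.0], [380.0, 230.0]] [[353.0, 357.0, 20.0], [528.0, 390.0, 20.0], [559.0, 235.0, 20.0], [385.0, 202.0, 20.0]] [456.2 295.9  20. ]
top [[157.0, 245.0], [99.0, 254.0], [92.0, 197.0], [150.0, 188.0]] [[387.0, 199.0, 20.0], [359.0, 355.0, 20.0], [514.0, 385.0, 20.0], [543.0, 227.0, 20.0]] [450.7 291.7  20. ]
[[338.0, 342.0, 4.0], [491.0, 372.0, 4.0], [520.0, 221.0, 4.0], [368.0, 191.0, 4.0]] [428.85995464 281.5627467    4.        ]
```

View pics/s12z.png

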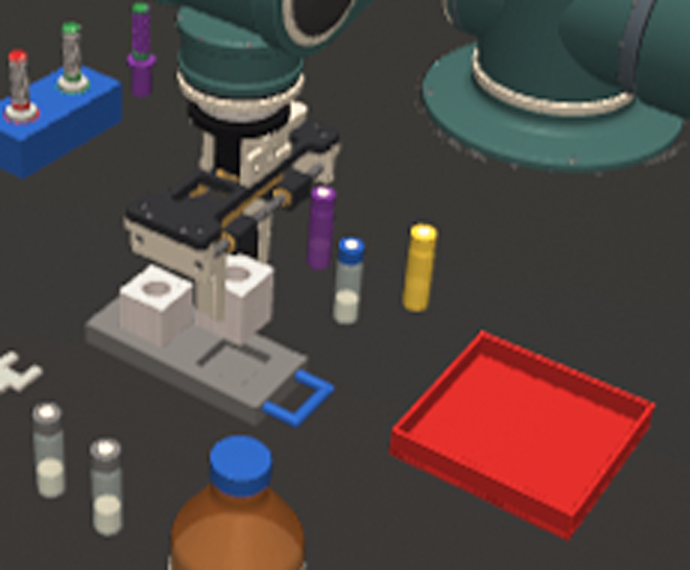

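jog_arm([
  [[-0.5, 0, 1.5, 0, 0, 0.008], [-1.4, 0, 4, 0, 0, 0.008], [-2.5, 0, 7.3, 0, 0, 0.008], [-3.7, 0, 10.8, 0, 0, 0.008], [-4.9, 0, 14.3, 0, 0, 0.008], [-6, 0.2, 17.8, 0, 0, 0.008], [-6.9, 0.6, 20.3, 0, 0, 0.008], [-7.4, 1, 21.7, 0, 0, 0.008], [-7.55, 1.2, 22.2, 0, 0, 0.008], [-7.55, 1.5, 22.2, 0, 0, 0.008], [-7.55, 1.5, 22.2, 0, 0, 0.008], [-7.55, 1.5, 22.2, 0, 0, 0.008], [-7.55, 1.5, 22.2, 0, 0, 0.008]],
])

```text
t: 21.55
tool_pos: [451.4, 290.3, 64.8]
eef_rot: [0.704, -0.704, -0.065, 0.067]
contact_force: [0.6, -0.3, -2.4]
grip_width: 43.6
```

Run:
```python
from h import *
go((451,291,24.6),11)
s=shot("scene","13");zoom(s,300,120,460,310,3,"s13z.png")
```

```text
t 21.55 tcp [451.4 290.3  64.8] az 10.72 tilt 0.09 w 43.6 F [ 0.62 -0.3  -2.43] j [ 0.52 -0.1   1.91  0.    1.33  0.34]
 shift [-0.016  4.018  0.072]  turn [-0.0005 -0.0049 -0.0015] world x,y,z in tool axes: [[0.983, 0.186, -0.001], [-0.002, 0.0, -1.0], [-0.186, 0.983, 0.0]]
```

View pics/s13z.png

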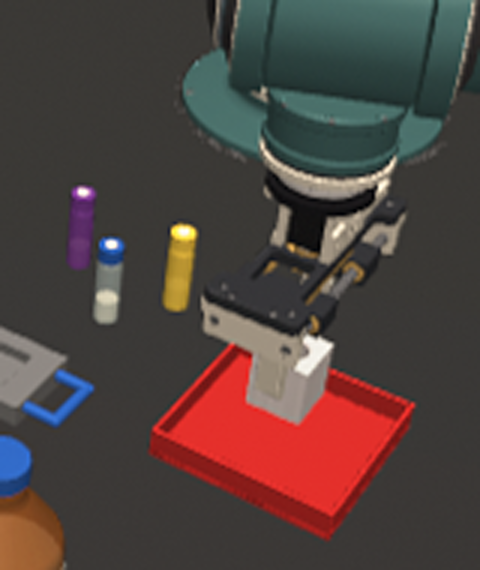

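jog_arm([
  [[0, 0.8, 0, 0, 0, 0], [0, 1.8, 0, 0, 0, 0], [0, 2.6, 0, 0, 0, 0], [0, 3.2, 0, 0, 0, 0], [0, 3.6, 0, 0, 0, 0], [0, 3.8, 0, 0, 0, 0], [0, 3.9, 0, 0, 0, 0], [0, 3.98, 0, 0, 0, 0], [0, 4.04, 0, 0, 0, 0], [0, 4.06, 0, 0, 0, 0]],
])

```text
t: 22.43
tool_pos: [451.4, 290.6, 24.7]
eef_rot: [0.704, -0.704, -0.066, 0.066]
contact_force: [-2.6, -0.9, 2.0]
grip_width: 43.7
```

jog_arm([
  [[0, 0, 0, 0, 0, 0], [0, 0, 0, 0, 0, 0], [0, 0, 0, 0, 0, 0], [0, 0, 0, 0, 0, 0], [0, 0, 0, 0, 0, 0], [0, -1, 0, 0, 0, 0], [0, -3, 0, 0, 0, 0], [0, -5.5, 0, 0, 0, 0], [0, -8, 0, 0, 0, 0], [0, -9, 0, 0, 0, 0], [0, -9, 0, 0, 0, 0]],
], hand=0.35)

```text
t: 23.35
tool_pos: [452.5, 291.1, 117.7]
eef_rot: [0.705, -0.703, -0.067, 0.065]
contact_force: [0.2, -1.1, -0.2]
grip_width: 63.0
```

Run:
```python
from h import *
s=shot("scene","14");zoom(s,250,120,450,310,3,"s14z.png");t=shot("top","14");zoom(t,80,140,260,290,4,"t14z.png")
go((435,96,130),20);go((435,96,130),110)
B=((100,120,60),(125,255,255))
print(blobs(mask(s,*B),(325,190,350,215)),blobs(mask(t,*B),(180,215,210,240)))
```

```text
t 23.45 tcp [451.3 290.4 114. ] az 10.72 tilt 0.07 w 62.8 F [ 0.61 -0.21 -0.5 ] j [ 0.52 -0.14  1.87  0.    1.42  0.34]
 shift [ -5.224  -1.602 -18.798]  turn [-0.0007 -0.1619 -0.0011] world x,y,z in tool axes: [[0.983, 0.186, -0.001], [-0.001, 0.0, -1.0], [-0.186, 0.983, 0.001]]
t 23.45 tcp [451.3 290.4 114. ] az 10.72 tilt 0.07 w 62.8 F [ 0.61 -0.21 -0.5 ] j [ 0.52 -0.14  1.87  0.    1.42  0.34]
 shift [ -5.224  -1.602 -18.798]  turn [ 3.0000e-04  1.4088e+00 -1.4000e-03] world x,y,z in tool axes: [[0.983, 0.186, -0.001], [-0.001, 0.0, -1.0], [-0.186, 0.983, 0.001]]
[(array([336.54, 203.45]), [333, 199, 9, 9, 56])] [(array([193.11, 227.81]), [189, 224, 9, 9, 47])]
```

View pics/s14z.png

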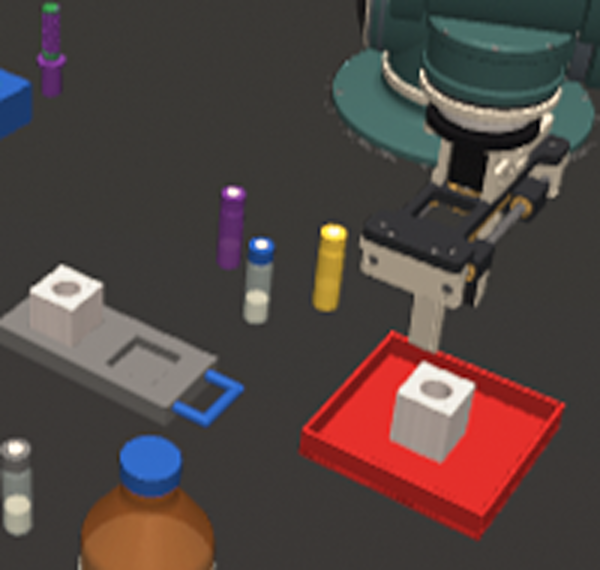

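View pics/t14z.png

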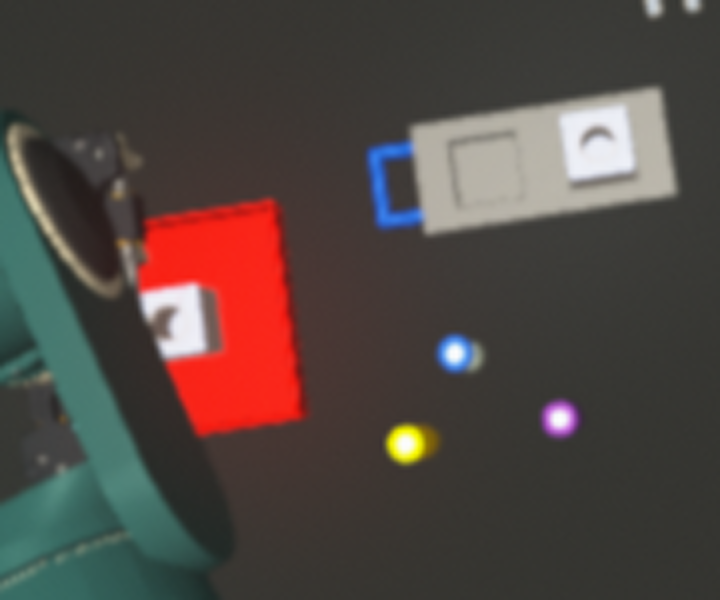

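jog_arm([
  [[-0.4, 0, -1.5, 0, -0.04, 0], [-1.1, -0.3, -4, 0, -0.08, 0], [-2, -0.6, -7.3, 0, -0.12, 0], [-3, -0.6, -10.8, 0, -0.16, 0], [-4, -0.6, -14.3, 0, -0.16, 0], [-4.8, -0.6, -17.2, 0, -0.16, 0], [-5.1, -0.6, -18.4, 0, -0.16, 0], [-5.23, -0.6, -18.82, 0, -0.16, 0], [-5.23, -0.6, -18.82, 0, -0.16, 0], [-5.23, -0.6, -18.82, 0, -0.16, 0], [-5.23, -0.6, -18.82, 0, -0.16, 0]],
], hand=0.0)

```text
t: 24.37
tool_pos: [434.9, 96.6, 119.5]
eef_rot: [0.697, -0.696, -0.122, 0.123]
contact_force: [-0.3, 0.7, 0.2]
grip_width: 46.6
```

Run:
```python
from h import *
s=shot("scene","15");zoom(s,290,120,400,240,5,"s15z.png")
go((434.9,95.8,50),20)
print(plane("scene",(337,203),70.5),plane("top",(193,228),76))
for r in range(199,225): print(r,edges(s,r,326,348,75),end=" ")
for z in(0,20,40,57,63,78): print(z,proj("scene",[(434.9,95.8,z)]))
```

```text
t 24.42 tcp [434.9  96.7 119.6] az 19.96 tilt 0.11 w 46.5 F [ 0.23 -0.99  0.14] j [ 0.16 -0.36  2.04  0.    1.47 -0.19]
 shift [-0.019  6.96  -0.089]  turn [-0.0011 -0.0007 -0.0017] world x,y,z in tool axes: [[0.94, 0.341, -0.002], [-0.002, 0.0, -1.0], [-0.341, 0.94, 0.001]]
[432.45407162  95.26095803  70.5       ] [434.64366767  96.34741338  76.        ]
199 (np.float64(325.33), np.float64(340.06), np.float64(332.69)) 200 (np.float64(325.3), np.float64(340.91), np.float64(333.1)) 201 (np.float64(325.31), np.float64(341.6), np.float64(333.46)) 202 (np.float64(325.31), np.float64(341.66), np.float64(333.49)) 203 (np.float64(325.33), np.float64(341.05), np.float64(333.19)) 204 (np.float64(325.35), np.float64(340.68), np.float64(333.02)) 205 (np.float64(325.35), np.float64(340.74), np.float64(333.05)) 206 (np.float64(325.33), np.float64(340.65), np.float64(332.99)) 207 (np.float64(325.33), np.float64(340.58), np.float64(332.96)) 208 (np.float64(325.33), np.float64(340.72), np.float64(333.03)) 209 (np.float64(325.5), np.float64(340.72), np.float64(333.11)) 210 (np.float64(331.48), np.flo
[... 433 characters left out ...]
64(331.1), np.float64(339.74), np.float64(335.42)) 218 (np.float64(331.02), np.float64(339.82), np.float64(335.42)) 219 (np.float64(330.74), np.float64(339.89), np.float64(335.31)) 220 (np.float64(330.69), np.float64(339.79), np.float64(335.24)) 221 (np.float64(330.5), np.float64(339.51), np.float64(335.01)) 222 (np.float64(330.38), np.float64(339.42), np.float64(334.9)) 223 (np.float64(330.38), np.float64(339.28), np.float64(334.83)) 224 (np.float64(330.33), np.float64(339.23), np.float64(334.78)) 0 [[334.6200994  224.98270758]]
20 [[335.14560999 219.01886644]]
40 [[335.68061595 212.94726549]]
57 [[336.14303047 207.69948011]]
63 [[336.30794903 205.82787535]]
78 [[336.72422486 201.10370242]]
```

View pics/s15z.png

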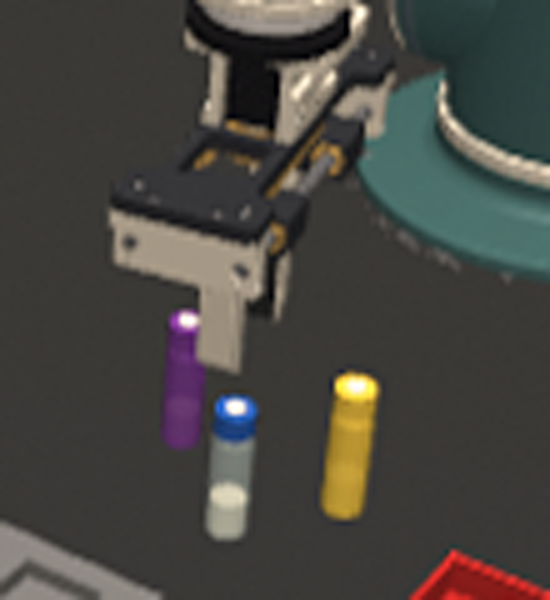

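jog_arm([
  [[-0.02, 1.5, -0.07, 0, 0, 0], [-0.02, 3.5, -0.07, 0, 0, 0], [-0.02, 5.3, -0.07, 0, 0, 0], [-0.02, 6.3, -0.07, 0, 0, 0], [-0.02, 6.8, -0.07, 0, 0, 0], [-0.02, 6.96, -0.07, 0, 0, 0], [-0.02, 6.96, -0.07, 0, 0, 0], [-0.02, 6.96, -0.07, 0, 0, 0]],
])

```text
t: 25.08
tool_pos: [435.3, 96.1, 50.9]
eef_rot: [0.697, -0.696, -0.122, 0.123]
contact_force: [0.2, 0.2, -0.8]
grip_width: 46.6
```

Run:
```python
from h import *
s=shot("scene","16");zoom(s,290,120,400,240,5,"s16z.png")
go((434.9,96.0,50),20)
```

```text
t 25.13 tcp [435.3  96.1  50.9] az 19.96 tilt 0.06 w 46.2 F [ 0.56  0.28 -0.57] j [ 0.16 -0.31  2.11  0.    1.34 -0.19]
 shift [-0.045  0.094  0.005]  turn [-0.0009 -0.0007 -0.0004] world x,y,z in tool axes: [[0.94, 0.341, -0.0], [-0.001, 0.001, -1.0], [-0.341, 0.94, 0.001]]
```

View pics/s16z.png

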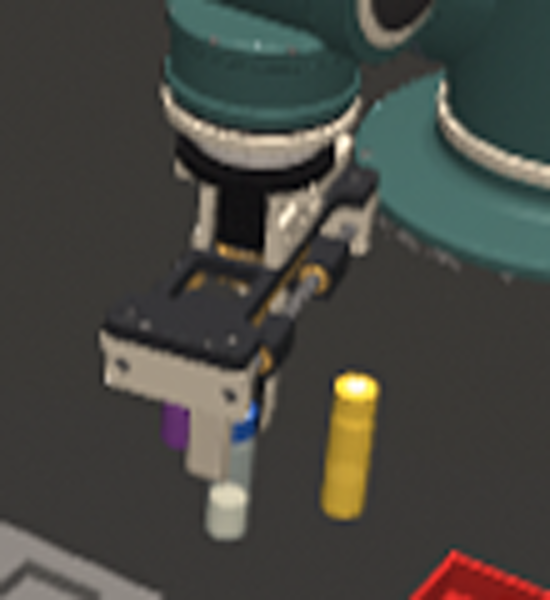

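jog_arm([
  [[-0.04, 0, 0, 0, 0, 0], [-0.04, 0, 0, 0, 0, 0], [-0.04, 0, 0, 0, 0, 0], [-0.04, 0, 0, 0, 0, 0], [-0.04, 0, 0, 0, 0, 0], [-0.04, 0, 0, 0, 0, 0], [-0.04, 0, 0, 0, 0, 0], [-0.04, 0, 0, 0, 0, 0]],
], hand=-1, squeeze=10)

```text
t: 25.8
tool_pos: [435.0, 96.0, 51.0]
eef_rot: [0.697, -0.696, -0.122, 0.123]
contact_force: [-1.0, 0.7, 2.7]
grip_width: 21.9
```

jog_arm([
  [[0, -0.5, 0, 0, 0, 0], [0, -1.8, 0, 0, 0, 0], [0, -3.8, 0, 0, 0, 0], [0, -5.8, 0, 0, 0, 0], [0.5, -7.3, -0.6, 0, 0, 0], [1.6, -8, -2, 0, 0, 0], [3.3, -8, -4, 0, 0, 0], [5.2, -8, -6.3, 0, 0, 0], [7.1, -8, -8.7, 0, 0, 0], [8.8, -8, -10.7, 0, 0, 0], [10, -8, -12.2, 0, 0, 0], [10.6, -7.6, -12.9, 0, 0, 0], [10.73, -7.2, -13.1, 0, 0, 0], [10.73, -7, -13.1, 0, 0, 0], [10.73, -7, -13.1, 0, 0, 0], [10.73, -7, -13.1, 0, 0, 0]],
])

```text
t: 27.13
tool_pos: [579.9, 10.1, 121.0]
eef_rot: [0.697, -0.696, -0.123, 0.123]
contact_force: [0.3, -0.2, -0.8]
grip_width: 21.9
```

Run:
```python
from h import *
s=shot("scene","17");zoom(s,230,130,320,250,5,"s17z.png");t=shot("top","17");zoom(t,150,130,270,230,5,"t17z.png")
go((580.5,9.5,111),20)
p=np.array(state()["tool_pos"])
for h in(0,10,20,30,57): print(h,proj("scene",p+[0,0,h-51]).round(2))
for r in range(198,214):
  try: print(r,edges(s,r,258,288,75),end=" ")
  except Exception as e: print(r,"x")
```

```text
t 27.23 tcp [580.2   9.9 121.4] az 20.0 tilt 0.04 w 21.9 F [0.16 0.66 0.63] j [-0.03 -0.05  1.77  0.    1.42 -0.38]
 shift [ 0.014  1.037 -0.054]  turn [-0.0007 -0.0001  0.0002] world x,y,z in tool axes: [[0.94, 0.342, 0.0], [-0.0, 0.001, -1.0], [-0.342, 0.94, 0.001]]
0 [[271.84 211.66]]
10 [[271.82 208.48]]
20 [[271.8  205.27]]
30 [[271.78 202.02]]
57 [[271.72 193.1 ]]
198 (np.float64(266.35), np.float64(276.62), np.float64(271.49)) 199 (np.float64(267.36), np.float64(276.62), np.float64(271.99)) 200 (np.float64(267.29), np.float64(276.62), np.float64(271.96)) 201 (np.float64(267.29), np.float64(276.62), np.float64(271.96)) 202 (np.float64(267.3), np.float64(276.58), np.float64(271.94)) 203 (np.float64(267.36), np.float64(276.58), np.float64(271.97)) 204 (np.float64(267.26), np.float64(276.77), np.float64(272.02)) 205 (np.float64(267.2), np.float64(276.82), np.float64(272.01)) 206 (np.float64(267.24), np.float64(276.7), np.float64(271.97)) 207 (np.float64(267.3), np.float64(276.66), np.float64(271.98)) 208 (np.float64(267.34), np.float64(276.67), np.float64(272.01)) 209 (np.float64(267.36), np.float64(276.64), np.float64(272.0)) 210 (np.float64(266.45), np.float64(276.64), np.float64(271.54)) 211 (np.float64(265.02), np.float64(278.5), np.float64(271.76)) 212 (np.float64(263.45), np.float64(280.47), np.float64(271.96)) 213 (np.float64(262.48), np.float64(283.45), np.float64(272.97))
```

View pics/s17z.png

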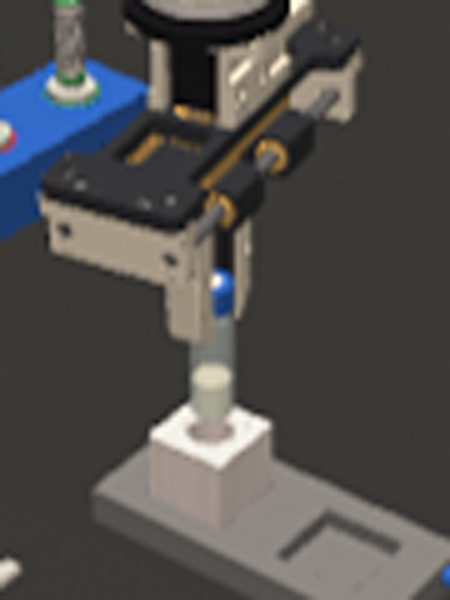

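View pics/t17z.png

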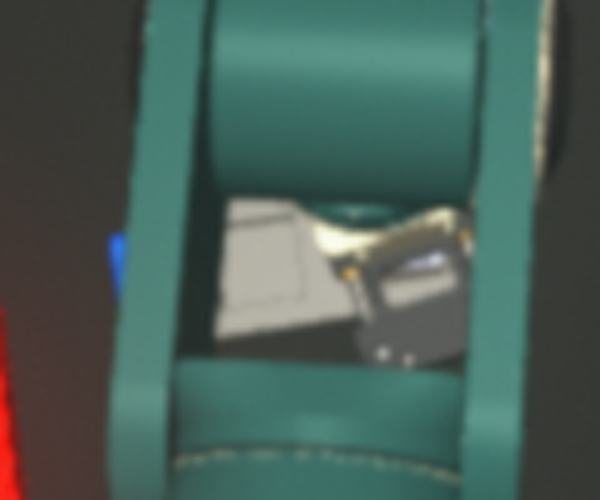

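Run:
```python
from h import *
print(proj("scene",[(580.5,9.5,58),(580.5,9.5,70.4)]))
for n in("0","14","12"):
    s=cv2.imread(f"pics/scene{n}.png");q=quad(s,(256,203,287,240),(0,0,190),(179,60,255));c=cen(q)
    big=cv2.resize(s[203:230,256:288],None,fx=8,fy=8,interpolation=cv2.INTER_CUBIC);g=big.max(axis=2)
    r=[]
    for thr in(190,205,215):
        for cc,st in blobs((g<thr).astype(np.uint8)*255,None,100):
            if 150<st[4]<1500: r.append(((cc+.5)/8-.5+[256,203],np.array(st)/8))
    print(n,c.round(2),plane("scene",c,58).round(1),[(a.round(2).tolist(),plane("scene",a,58).round(1).tolist(),b[2:4].tolist()) for a,b in r])
# known-good check: gauge plug in the good bore, scene8: collar edges
s=cv2.imread("pics/scene8.png")
for r in range(209,219): print(r,s[r,262:284].max(axis=1))
for h in (36,39,42): print(proj("scene",[(580.5,9.5,22+h)]))
```

```text
[[271.64838088 215.53306233]
 [271.62363192 211.62557359]]
0 [271.74 215.59] [580.5   9.8  58. ] []
14 [271.74 215.59] [580.5   9.8  58. ] []
12 [271.74 215.6 ] [580.5   9.9  58. ] []
209 [ 58  58  59  57  55  50 113 115 108 121 135 158 163 144 133  93  59  56
  58  59  58  59]
210 [ 59  59  58  53  47 135 127 115 122 119 124 150 140 118  82  52  50  55
  57  58  59  58]
211 [ 58  56  51  74 170 213 145 121 145 146 143 152 102 118 174 161  97  55
  52  56  57  58]
212 [ 56  49 106 193 233 231 136 112 136 139 141 126  99 155 223 233 213 167
  95  52  49  53]
213 [ 47 104 209 246 224 223 155 102 106 106 107  94  89 177 219 224 248 239
 209 196 132  89]
214 [143 213 248 236 223 223 198 143 124 118 116 115 135 203 223 187 240 245
 247 251 231 198]
215 [235 248 247 225 194 220 227 205 183 167 166 190 202 224 211 158 240 244
 245 248 242 218]
216 [249 244 244 235 175 180 196 214 215 211 212 227 212 184 157 156 241 245
 246 238 193 152]
217 [239 244 243 245 231 155 142 169 194 191 190 193 164 114 144 218 245 247
 239 192 148 147]
218 [202 227 239 246 249 226 192 168 150 148 148 162 161 199 225 246 248 233
 189 147 144 149]
[[271.64838088 215.53306233]]
[[271.64241937 214.59182932]]
[[271.63644122 213.64796978]]
```

jog_arm([
  [[0.03, 0.3, -0.05, 0, 0, 0], [0.03, 0.6, -0.05, 0, 0, 0], [0.03, 0.85, -0.05, 0, 0, 0], [0.03, 1.0, -0.05, 0, 0, 0], [0.03, 1.1, -0.05, 0, 0, 0], [0.03, 1.18, -0.05, 0, 0, 0], [0.03, 1.24, -0.05, 0, 0, 0], [0.03, 1.3, -0.05, 0, 0, 0], [0.03, 1.36, -0.05, 0, 0, 0], [0.03, 1.4, -0.05, 0, 0, 0]],
])

```text
t: 28.07
tool_pos: [580.7, 9.6, 107.3]
eef_rot: [0.697, -0.696, -0.123, 0.123]
contact_force: [0.9, -0.5, -0.6]
grip_width: 21.8
```

jog_arm([
  [[0, 0.06, 0, 0, 0, 0], [0, 0.12, 0, 0, 0, 0], [0, 0.18, 0, 0, 0, 0], [0, 0.24, 0, 0, 0, 0], [0, 0.3, 0, 0, 0, 0], [0, 0.36, 0, 0, 0, 0], [0, 0.42, 0, 0, 0, 0], [0, 0.5, 0, 0, 0, 0]],
])

```text
t: 28.73
tool_pos: [580.7, 9.6, 102.3]
eef_rot: [0.697, -0.696, -0.123, 0.123]
contact_force: [-1.5, 0.9, -0.3]
grip_width: 21.8
```

Run:
```python
from h import *
s=shot("scene","18");zoom(s,230,160,310,250,6,"s18z.png")
go((580.5,9.5,64),20)
```

```text
t 28.78 tcp [580.6   9.6 102.1] az 20.0 tilt 0.04 w 21.2 F [ 0.33  0.54 -0.12] j [-0.03 -0.03  1.79  0.    1.39 -0.38]
 shift [-0.015  3.811 -0.007]  turn [-0.0008 -0.0001  0.0001] world x,y,z in tool axes: [[0.94, 0.342, 0.0], [-0.0, 0.001, -1.0], [-0.342, 0.94, 0.001]]
```

View pics/s18z.png

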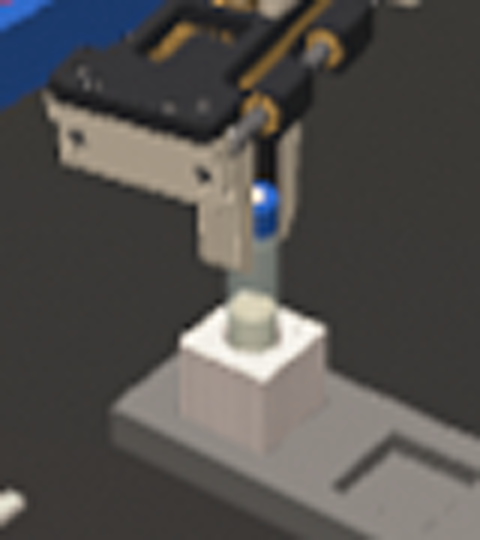

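jog_arm([
  [[0, 0.15, 0, 0, 0, 0], [0, 0.35, 0, 0, 0, 0], [0, 0.55, 0, 0, 0, 0], [0, 0.75, 0, 0, 0, 0], [0, 0.95, 0, 0, 0, 0], [0, 1.15, 0, 0, 0, 0], [0, 1.35, 0, 0, 0, 0], [0, 1.55, 0, 0, 0, 0], [0, 1.75, 0, 0, 0, 0], [0, 1.9, 0, 0, 0, 0], [0, 2.0, 0, 0, 0, 0], [0, 2.0, 0, 0, 0, 0]],
])

```text
t: 29.78
tool_pos: [580.5, 9.6, 81.9]
eef_rot: [0.697, -0.696, -0.123, 0.123]
contact_force: [-0.5, 0.4, -0.8]
grip_width: 21.9
```

jog_arm([
  [[0, 0.15, 0, 0, 0, 0], [0, 0.35, 0, 0, 0, 0], [0, 0.55, 0, 0, 0, 0], [0, 0.75, 0, 0, 0, 0], [0, 0.95, 0, 0, 0, 0], [0, 1.15, 0, 0, 0, 0], [0, 1.3, 0, 0, 0, 0], [0, 1.42, 0, 0, 0, 0], [0, 1.5, 0, 0, 0, 0], [0, 1.57, 0, 0, 0, 0], [0, 1.63, 0, 0, 0, 0], [0, 1.69, 0, 0, 0, 0], [0, 1.74, 0, 0, 0, 0], [0, 1.78, 0, 0, 0, 0], [0, 1.8, 0, 0, 0, 0]],
])

```text
t: 31.03
tool_pos: [580.6, 9.6, 64.0]
eef_rot: [0.697, -0.696, -0.123, 0.123]
contact_force: [-0.8, -0.1, 3.1]
grip_width: 21.9
```

Run:
```python
from h import *
s=shot("scene","19");zoom(s,230,160,310,250,6,"s19z.png")
go((580.5,9.5,64),20)
```

```text
t 31.08 tcp [580.6   9.6  64.1] az 20.0 tilt 0.04 w 21.8 F [-0.08 -0.6   1.78] j [-0.03 -0.    1.82  0.    1.32 -0.38]
 shift [-0.015  0.005 -0.006]  turn [-0.0007 -0.0001  0.0001] world x,y,z in tool axes: [[0.94, 0.342, 0.0], [-0.0, 0.001, -1.0], [-0.342, 0.94, 0.001]]
```

View pics/s19z.png

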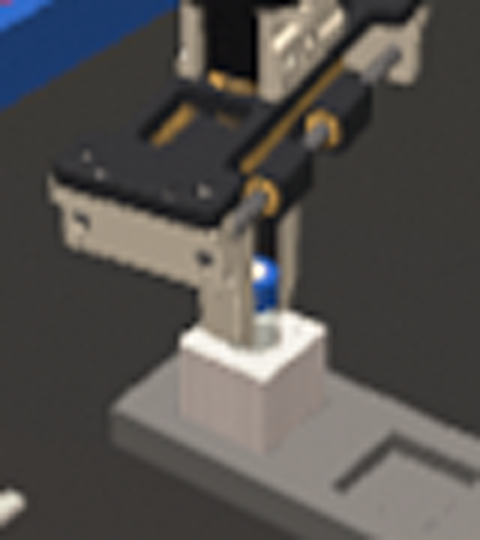

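Foot is down (z as predicted, about 3 N up). Release and retreat.

jog_arm([
  [[0, 0, 0, 0, 0, 0], [0, 0, 0, 0, 0, 0], [0, 0, 0, 0, 0, 0], [0, 0, 0, 0, 0, 0], [0, 0, 0, 0, 0, 0], [0, -0.7, 0, 0, 0, 0], [0, -2, 0, 0, 0, 0], [0, -4, 0, 0, 0, 0], [0, -6.5, 0, 0, 0, 0], [0, -9, 0, 0, 0, 0], [-3, -11, 0, 0, 0, 0], [-6.5, -12, 0, 0, 0, 0], [-10, -12, 0, 0, 0, 0], [-13, -12, 0, 0, 0, 0], [-14, -12, 0, 0, 0, 0], [-14, -12, 0, 0, 0, 0]],
], hand=0.0)

```text
t: 32.42
tool_pos: [448.0, -38.9, 185.8]
eef_rot: [-0.696, 0.697, 0.123, -0.121]
contact_force: [-1.0, -0.3, -0.1]
grip_width: 46.5
```

Run:
```python
from h import *
s=shot("scene","20");zoom(s,190,100,450,310,3,"s20z.png");t=shot("top","20");go((500,0,200))
B=((100,120,60),(125,255,255))
b=blobs(mask(s,*B),(255,170,295,215));print(b)
for z in(46,71,91): print(z,proj("scene",[(580.5,9.8,z)]).round(1))
c=b[0][0];print(plane("scene",c,83.5))
q=quad(s,(256,203,287,240),(0,0,190),(179,60,255));print(cen(q))
G=((45,120,60),(80,255,255));print(blobs(mask(t,*G),(320,190,400,300)),blobs(mask(s,*G),(210,110,290,170),2))
q=quad(s,(374,220,415,280),(0,0,190),(179,60,255));print("tray ad",cen(q),plane("scene",cen(q),54))
```

```text
t 32.52 tcp [449.7 -38.3 185.1] az 19.97 tilt 0.1 w 46.5 F [-0.38 -0.58 -0.21] j [-0.14 -0.38  1.94  0.    1.58 -0.49]
 shift [ 6.044 -1.476  1.883]  turn [ 0.     -0.      0.0018] world x,y,z in tool axes: [[0.94, 0.342, 0.002], [0.002, 0.001, -1.0], [-0.342, 0.94, -0.0]]
[(array([271.77, 207.5 ]), [268, 203, 9, 9, 56])]
46 [[271.8 219.3]]
71 [[271.7 211.5]]
91 [[271.7 205.1]]
[580.32601107   9.95098357  83.5       ]
[271.5146438  215.61788479]
[(array([354.38, 244.93]), [352, 242, 6, 7, 29]), (array([354.  , 283.14]), [351, 280, 7, 7, 35])] [(array([266., 122.]), [264, 121, 5, 3, 13]), (array([242.82, 128.73]), [241, 128, 5, 3, 11]), (array([267.5, 138.5]), [267, 138, 2, 2, 2])]
tray ad [394.9427858  249.13165281] [451.24074693 291.37787369  54.        ]
```

View pics/s20z.png

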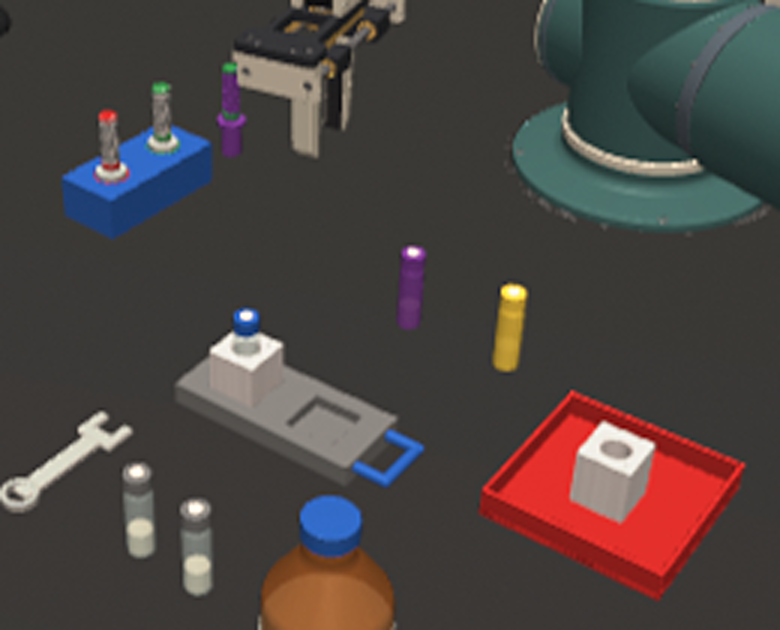

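View pics/top20.png

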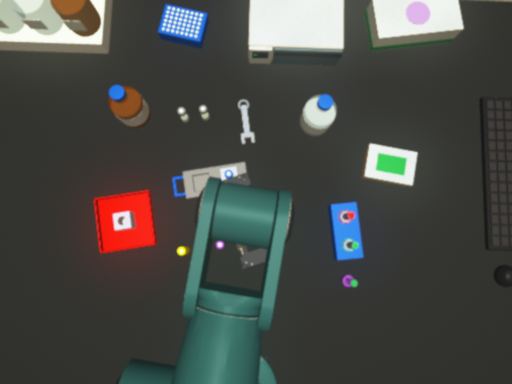

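Run:
```python
from station import *
print(sign_off(), state()["t"])
```

```text
the job is handed in; nothing more can be done
the job is handed in; nothing more can be done
```

The job is done and handed in, after about 33 s of the 72 s allowed; no verdict was reported.

- **Handle-end adapter:** the gauge stopped about 20 mm down with a push of about 6 N. This is the tight one.
- **Far adapter:** the gauge went in freely until its collar sat on the top, with about 3–4 N at seating. This is the good one.
- **Gauge:** I stood it back in its green-ringed seat. It looks upright, and the green top is within 0.4 px (about 1 mm) of where it was in the first pictures.
- **Tight adapter:** it stands upright on the red tray's floor, near the tray's centre at about (451, 291) mm.
- **Vial:** I lowered it into the good adapter until it touched down at about 3 N. The cap shows at row 207.5, exactly where a fully seated vial should be. Its axis is within about 0.3 mm of the bore, and the adapter has not visibly moved.

**Disagreements:**
- When I closed on the gauge, the arm was about 2 mm off in y and pushed the gauge sideways within its seat. I corrected for the resulting 1–1.5 mm offset in hand from the scene picture before the first insertion.
- The two camera views of the tray centre differed by about 6 mm. This is harmless, since the adapter sits well clear of the walls.

The other vials, the bottles, the spanner and the NO-GO gauge look unmoved in the last pictures. The gripper was clear of everything at hand-in.

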